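Wedge the catch tray into the herb grinder's dovetail way

ROBOT

A 7-joint arm with a two-finger parallel gripper is mounted at the origin on the work surface. World frame = base frame: x ahead of the robot, y to its left, z up, the work surface at z = 0. Lengths are in mm, angles in rad, forces in N, time in s.
With the tool pointing down it reaches from about 350 to 900 mm from the base axis. Payload 19.9 kg.
Tool frame: the origin (TCP) lies midway between the tips of the shut fingers; the grasp point (between the pads) lies 19 mm behind it; x points along the fingers, z is the direction in which the jaws open and shut, and the axes are right-handed (so a half turn about x gives the same grasp; the last joint's range is limited). The gripper opens to 85 mm and grips with 20 to 120 N. Pads are 22 mm wide; open, the fingers measure 114 mm over their backs; the gripper's body (76 mm by 85 mm) begins 54 mm behind the grasp point. The pads swing forward as they close: fully open they stand 13 mm farther back than shut.
Start: joints at [1.224, 0.417, -0.01, 1.614, 0.005, 1.111, -0.053], TCP at [188.155, -595.986, 231.26] pointing down, gripper open.
Joint ranges: [-2.81, 2.81], [-0.39, 2.02], [-1.27, 1.25], [0.06, 2.57], [-1.19, 4.33], [0.19, 2], [-2.82, 2.82]. Speed limits (rad/s): [1.89, 1.89, 2.39, 2.39, 3.01, 3.01, 3.01].

INTERFACE

Orientations are given as [roll, pitch, yaw] about the fixed x, y, z axes, in that order (R = Rz(yaw) Ry(pitch) Rx(roll)).
In Python, from workcell import telemetry, camera, arm, nets gives the robot as it stands.
- The arm moves only by the tool carry_out, never from a script. Its argument "commands" is one flat list of numbers, 7 for each row, row after row: the finger opening in cm, from 0 to 8.54, then the shift along the world's x, y, z in cm, then the turn, a rotation vector about the world's x, y, z in rad. A call has 1 to 20 rows; each row is the pose to reach, as a shift and turn from the pose measured when the call began; what a row does not reach only later rows make up. A row lasts 1/12 s, in which the tool goes at most 41.7 mm and 7.16 degrees, less where a joint would pass 70% of its speed; a pose out of reach is approached as far as the arm can. A call with a gripper value outside its range is refused whole. The fingers move at their own pace and stop on an object; the grip force is fixed at half the most. Time passes only in rows, so rows that repeat a pose let the fingers close. It gives the time, the measured TCP pose, the force and the opening at its end, in the units of the state.
- telemetry.get_state(): the state, without advancing time (a new reading comes with each control period).
- camera(name): name is "scene" or "top" or "wrist"; returns a dict with "pixels" (400x640x3 uint8, red, green, blue), "vfov" (degrees; the focal length in pixels is half the picture's height over the tangent of half this angle, whatever the lens; pixels are square), "cx", "cy" (the principal point, pixels), "cam_to_world" (4x4, takes a point from camera to world coordinates); the wrist camera has in their place "mount" (4x4, takes a point from camera to tool coordinates, whose origin is the TCP and whose axes are the tool frame's). Camera axes: x right, y up, looking along -z (the intrinsics and any distortion apply to the point x, -y, -z); pixel columns grow to the right and rows downward; lengths in mm; the calibration is good to about 2 mm. A picture is of the moment at which its call begins: read the wrist's pose just before it. There is no depth.
- arm.hand_in(): hands the job in, once; it reports no verdict.
Trained networks look in a picture, given as the dict that the camera call returned (one of the last four; its "shot" number tells which), for a name from the list of things; names that differ only in an ending like _2 or _b are one class to them, and where a whole thing is asked for, a point or a joint stands for the part that bears it (a point fixed in the world has none). Each returns a list of dicts, best first, with "score" (0 to 1); they miss things now and then, are a little off and sometimes report something else, mostly with a low value. They report only what shows in the picture. A call takes as long as a camera call. They do not tell look-alikes from the thing itself.
- nets.recognise(picture, query): "box" ([centre column, centre row, width, height] in pixels, round what is visible of it).
The state is a dict: "t": time; "qpos": joint angles; "joint_vel": joint speeds; "effort": joint torques, N m; "eef_pos": TCP position; "ee_rot": TCP orientation; "force": force on the tool from outside, world axes, zero at the start; "wrist_torque": the same for the moment, N m; "width": finger opening in mm.
Only numpy, scipy, OpenCV 4.12 (cv2) and the standard library are available. Lean on these libraries where they do the work, as an engineer would, in place of code of your own. Each camera call takes 0.05 s, during which the arm holds its last target.

TASK

Put the loose metal catch tray back on the herb grinder: set its dovetail foot down in front of the way under the barrel, slide it in along the way, and push it firmly home, without ramming, until it wedges tight between both sides and stays there by itself when you let go. The grinder barrel hangs over the tray, so reach in at a slant, and do not shift the blue glass bowl.

Things in the scene. Friction and masses are not known exactly. Their poses are not given: they have to be found in the camera images.
- tray_fin (a point): Centre of the upright grip fin of the loose aluminium catch tray. x points from fin to the tray's nose (the way it slides in), y left, z up. Fin: 65 long (x), 12 thick (y), 46 high, centre 37 mm above the tray's underside; its rear edge, 32.5 mm behind this point, is free. Ahead of it, from 32.5 to 82.5 mm, is the open box, 64 wide, top 46 mm above the underside.
- tray: The same tray, 0.14 to 0.28 kg, standing on its dovetail foot; origin at the centre of the foot's underside, 37.5 mm ahead of and 37 mm below the fin's centre, same axes. Foot 90 long, 12 high, flanks leaning 20 deg inward to the top, tapering 4 deg each side: mid-height width 40 at the nose, 52 at the rear. Centre of mass 26 mm ahead of the fin's centre: gripped far behind, the nose sags.
- way_home (a point): Where the fin's centre comes when the tray is nominally home in the fixed grinder's way; x along the way inward, y left, z up. Way floor 37 mm below, 26 mm above the ledge. Mouth 7.5 mm behind; a flat apron level with the floor, 84 wide, runs 86 mm back from the mouth. 100 mm short of home the foot stands on the apron just before the mouth, with 7 mm play each side on entering, none at home.
- way_left: Left flank of the way: steel, 105 long, 12 high, lean and taper as the foot's; origin on the way's floor, mid-width, 37.5 mm ahead of way_home. Polished: sliding meets about 1 N; then a push of 15 to 20 N inward, low on the fin's rear edge, held a moment, wedges the tray; it is self-locking. Over 90 N on a flank is ramming.
- way_right: Right flank, alike: an adjustable strip, set up to 1 mm in or out (origin as way_left, shifted by the setting); both flanks yield outward 1 mm per 40 N. So the tray wedges anywhere from about 7 mm short of to 7 mm beyond way_home, plus up to 8 mm as it is pressed: find it by feel.
- barrel_end (a point): Lowest point of the near end of the grinder's barrel (54 mm across, level, along the way) which overhangs the way: 22.5 mm behind and 90 mm above way_home. A hand pointing straight down cannot follow the fin home; one leaning back 25 to 45 deg towards the apron can. The grinder's two legs stand 127 to 148 mm ahead of way_home, 45 mm either side.
- bowl: Blue glass bowl, 116 across, 55 high, origin at the centre of its underside. A bystander.
Things that resemble listed ones, but are neither listed nor needed, are in the scene too. Leave any green look-alike of the tray alone.

How it is judged (in metres and radians):
On the way:
1. the foot has entered the way: nose inside the flanks, lying on the way's floor, 25 to 85 mm short of home (x of tray_fin in the frame of way_home between -0.085 and -0.025 m and y of tray_fin in the frame of way_home between -0.012 and 0.012 m and z of tray_fin in the frame of way_home between -0.004 and 0.006 m), for 0.05 s.
At the end, for the whole second after the job is handed in: The tray sits in the way, 12 mm short of to 25 mm beyond the nominal home, level with the floor within 3 to 5 mm and in line within 0.05 rad, at rest, and wedged: with the robot away, each flank still presses on the foot with more than 5 N (x of tray_fin in the frame of way_home between -0.012 and 0.025 m and z of tray_fin in the frame of way_home between -0.003 and 0.005 m and angle between the x axis of tray_fin and the x axis of way_home, either way round below 0.05 rad and contact force between tray and way_left above 5 N and contact force between tray and way_right above 5 N and linear speed of tray below 0.01 m/s); the robot touches nothing.
It fails at once if the glass bowl is shifted by more than 20 mm (distance of bowl from where it was at the start of the episode above 0.02 m).
It fails at once if the tray is rammed: more than 90 N on a flank (contact force between tray and way_left above 90 N or contact force between tray and way_right above 90 N).
It also fails if it takes over 64 s, if anything falls off the work surface, if the arm or the gripper's body presses on something with over 40 N, if the wrist force passes 120 N, or if a joint passes its speed limit or range.

## Working session

There is one attempt and no reset: what is moved stays moved. The work goes in short steps, Python scripts to look and compute and a tool call to move; the robot and the scene stay as the last step left them, time stands still between calls to the robot, and variables do not carry over. Pictures are saved under pics/ and viewed, and the job is handed in when it is done.

Besides the shell and the picture viewer there is one more tool, called after ">>>" as name(argument=value, ...) on one line, values as JSON. carry_out: Moves the arm, as the interface text tells. Its arguments: {"type":"object","properties":{"commands":{"type":"array","items":{"type":"number"}}},"required":["commands"]}

```bash
ls; mkdir -p pics; python3 - <<'E'
from workcell import telemetry, camera, arm, nets
import cv2, numpy as np
print(telemetry.get_state())
for n in ["scene","top","wrist"]:
    p=camera(n)
    print(n,{k:(v if k!='pixels' else v.shape) for k,v in p.items()})
    cv2.imwrite(f"pics/{n}0.png",p["pixels"][:,:,::-1])
    for q in ["tray","bowl","tray_fin","way_left","barrel_end","way_right"]:
        try: print(q,nets.recognise(p,q)[:3])
        except Exception as e: print(q,e)
E
```

```text
pics
{'t': 0.0, 'qpos': array([ 1.22348528,  0.41798947, -0.01030189,  1.61415128,  0.00471771,
        1.11070569, -0.05298562]), 'joint_vel': array([ 0.00128244,  0.00124744, -0.00204207, -0.00140645,  0.00058417,
       -0.00126113, -0.00071026]), 'effort': array([-1.11192003e-03, -8.64445353e+01,  6.77961521e-01, -4.34902632e+01,
        1.88202783e-02,  7.42717821e-03,  8.54417465e-06]), 'eef_pos': array([ 188.04942298, -595.68318884,  230.66023584]), 'ee_rot': array([-3.05379753,  1.56956583,  1.96443189]), 'force': array([-0.01540784, -0.21586105,  0.20644129]), 'wrist_torque': array([-0.06145417,  0.04752688, -0.02824456]), 'width': 85.15663383258308}
scene {'pixels': (400, 640, 3), 'vfov': 50.97233220232086, 'cx': 320.17040286866285, 'cy': 198.42245898586447, 'cam_to_world': array([[-9.69895708e-01,  1.35942491e-01, -2.02044437e-01,
         3.67469753e+02],
       [-2.43402512e-01, -5.67012326e-01,  7.86925816e-01,
         6.54266627e+02],
       [-7.58503037e-03,  8.12414095e-01,  5.83031565e-01,
         7.00596242e+02],
       [ 0.00000000e+00,  0.00000000e+00,  0.00000
[... 1567 characters left out ...]
6.0, 12.5, 39.2], 'score': 0.48}]
barrel_end [{'box': [191.9, 133.0, 107.5, 188.7], 'score': 0.85}]
way_right [{'box': [209.1, 161.6, 3.9, 43.3], 'score': 0.89}]
wrist {'pixels': (400, 640, 3), 'vfov': 64.83577933048731, 'cx': 318.7460424718127, 'cy': 201.14658581056327, 'mount': array([[-3.65108792e-04,  3.22470785e-01, -9.46579347e-01,
        -1.42958114e+02],
       [ 2.81751891e-04,  9.46579405e-01,  3.22470697e-01,
         8.40608268e+01],
       [ 9.99999894e-01, -1.48963634e-04, -4.36461216e-04,
         2.12404037e-01],
       [ 0.00000000e+00,  0.00000000e+00,  0.00000000e+00,
         1.00000000e+00]]), 'shot': 3}
tray []
bowl []
tray_fin []
way_left []
barrel_end []
way_right []
```

View pics/scene0.png

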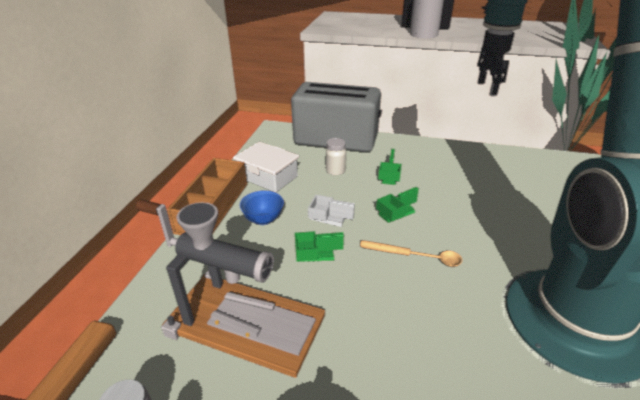

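View pics/top0.png

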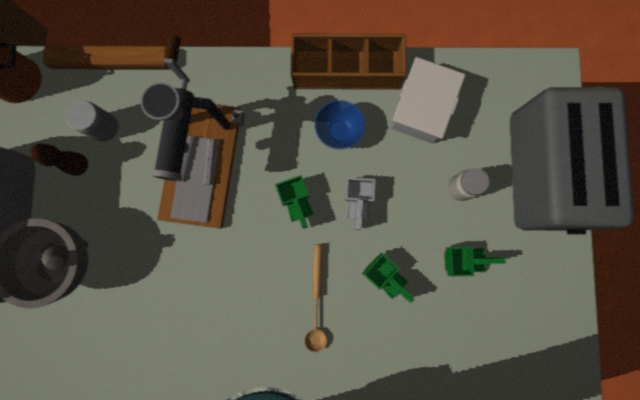

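View pics/wrist0.png

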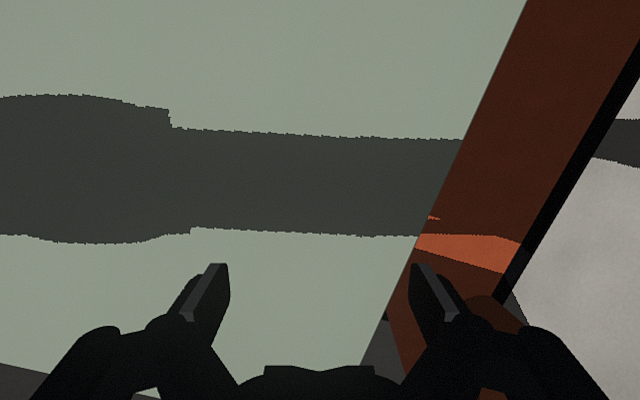

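Candidates for the tray in the top view are the grey one at (360,200) and the green look-alikes at (295,200), (388,278) and (475,262). I choose the grey aluminium one. Next I'll check it in close crops.

```bash
cat > h.py <<'E'
from workcell import telemetry, camera, arm, nets
import cv2, numpy as np
from scipy.spatial.transform import Rotation as R
np.set_printoptions(precision=2,suppress=True)
def ray(p,u,v):
    f=200/np.tan(np.radians(p["vfov"]/2)); d=np.array([(u-p["cx"])/f,-(v-p["cy"])/f,-1.])
    T=p["T"]; return T[:3,3],T[:3,:3]@d
def onz(p,u,v,z):
    o,d=ray(p,u,v); return o+d*(z-o[2])/d[2]
def proj(p,X):
    f=200/np.tan(np.radians(p["vfov"]/2)); c=np.linalg.inv(p["T"])@np.append(X,1)
    return np.array([p["cx"]+f*c[0]/-c[2],p["cy"]-f*c[1]/-c[2]])
def snap(n):
    s=telemetry.get_state(); p=camera(n)
    if n=="wrist":
        T=np.eye(4);T[:3,:3]=R.from_euler("xyz",s["ee_rot"]).as_matrix();T[:3,3]=s["eef_pos"]; p["T"]=T@p["mount"]
    else: p["T"]=p["cam_to_world"]
    return p
def crop(p,x0,y0,x1,y1,k,fn):
    im=p["pixels"][y0:y1,x0:x1,::-1]; cv2.imwrite(fn,cv2.resize(im,None,fx=k,fy=k,interpolation=cv2.INTER_CUBIC))
E
python3 - <<'E'
from h import *
p=snap("top"); import pickle; pickle.dump(p,open("top0.pkl","wb"))
s=snap("scene"); pickle.dump(s,open("scene0.pkl","wb"))
crop(p,330,165,390,240,8,"pics/c_tray.png")
crop(p,140,80,250,235,5,"pics/c_way.png"); 
crop(s,300,190,360,230,10,"pics/c_tray_s.png"); crop(s,150,200,340,380,4,"pics/c_way_s.png")
E
```

```text
(no output)
```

View pics/c_tray.png

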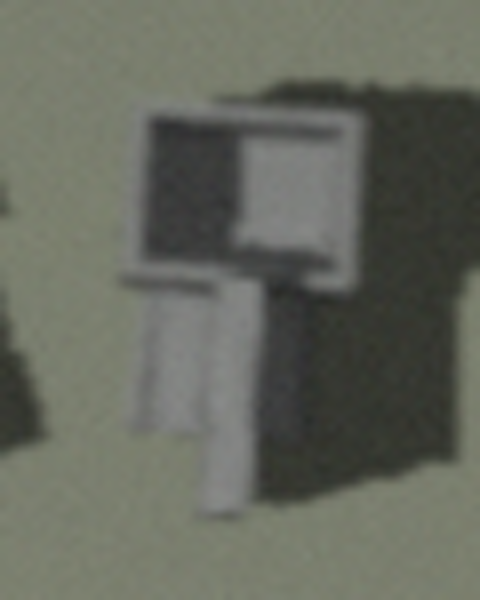

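View pics/c_way.png

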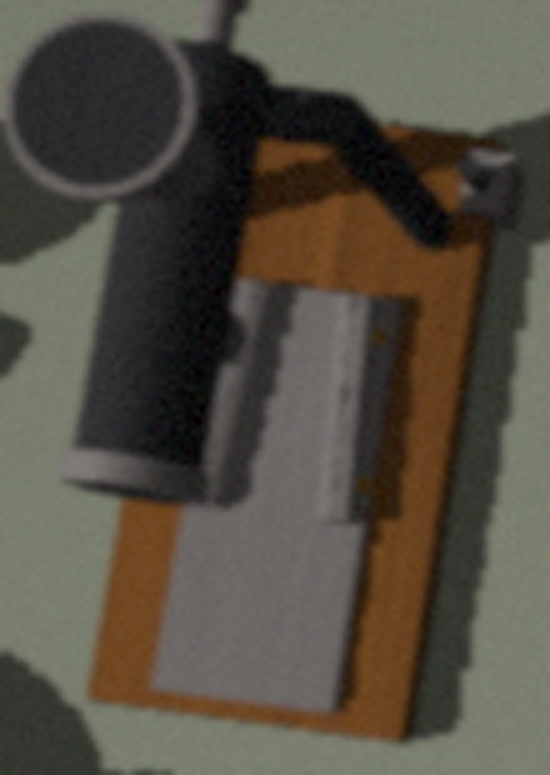

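View pics/c_tray_s.png

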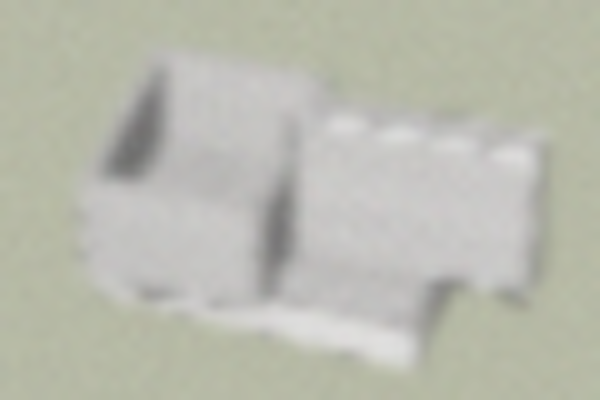

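View pics/c_way_s.png

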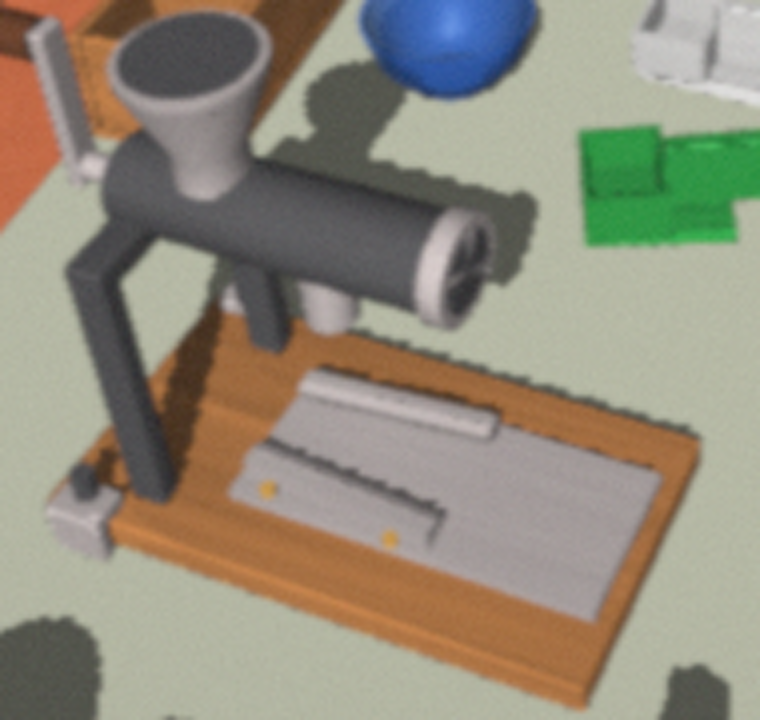

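```bash
cat > tri.py <<'E'
from h import *
import pickle
t=pickle.load(open("top0.pkl","rb")); s=pickle.load(open("scene0.pkl","rb"))
def tri(a,b):
    A=[];B=[]
    for p,(u,v) in ((t,a),(s,b)):
        o,d=ray(p,u,v); d/=np.linalg.norm(d); M=np.eye(3)-np.outer(d,d); A.append(M);B.append(M@o)
    X=np.linalg.lstsq(np.vstack(A),np.hstack(B),rcond=None)[0]
    return X,[np.round(proj(t,X)-a,1),np.round(proj(s,X)-b,1)]
E
python3 - <<'E'
from tri import *
T=lambda x,y:np.array((140+x/5-.4,80+y/5-.4)); S=lambda x,y:np.array((150+x/4-.4,200+y/4-.4))
for n,a,b in [("apronL",T(155,690),S(595,618)),("apronR",T(335,710),S(660,475)),("boardrearR",T(405,740),S(698,440)),("boardrearL",T(92,697),S(582,690)),("barrel ring",T(60,475),S(440,320))]:
    print(n,*tri(a,b))
# tray
T=lambda x,y:np.array((330+x/8-.4,165+y/8-.4)); S=lambda x,y:np.array((300+x/10-.4,190+y/10-.4))
for n,a,b in [("box nose left",T(138,105),S(90,185)),("box noseright",T(365,112),S(165,55)),("box rear left",T(128,278),S(265,205)),("box rear right",T(357,288),S(320,80)),("fin rear top",T(222,515),S(540,140)),("foot rearL",T(137,432),S(410,365))]:
    print(n,*tri(a,b))
E
```

```text
apronL [520.78 222.96  24.51] [array([-0.1, -0.5]), array([0.6, 0.1])]
apronR [512.2  139.42  25.56] [array([-0.1, -0.5]), array([0.5, 0.1])]
boardrearR [499.72 108.66  19.04] [array([-0.1, -0.7]), array([0.8, 0.1])]
boardrearL [517.68 254.65  17.81] [array([-0.1, -0.5]), array([0.6, 0.1])]
barrel ring [591.05 201.91 179.92] [array([0.1, 0.6]), array([-0.6, -0.1])]
box nose left [ 612.22 -179.67   46.64] [array([-0. , -0.2]), array([0.2, 0. ])]
box noseright [ 610.   -243.91   44.36] [array([0. , 0.3]), array([-0.2, -0. ])]
box rear left [ 563.79 -176.7    50.77] [array([-0.1, -0.7]), array([0.6, 0.1])]
box rear right [ 563.03 -240.88   45.45] [array([-0.2, -1.1]), array([0.9, 0.1])]
fin rear top [ 497.62 -201.88   64.84] [array([-0.1, -0.8]), array([0.7, 0.1])]
foot rearL [ 525.01 -181.52    1.5 ] [array([-0.1, -1.1]), array([1. , 0.1])]
```

```bash
cat > fit.py <<'E'
from tri import *
from scipy.optimize import least_squares
def fit(pts,z0,fixz=True):
    # pts: list of (model xyz rel. fin/way frame, view, pixel)
    def f(q):
        c,s_=np.cos(q[2]),np.sin(q[2]); r=[]
        for m,v,px in pts:
            X=np.array([q[0]+c*m[0]-s_*m[1],q[1]+s_*m[0]+c*m[1],q[3]+m[2]]); r+=list(proj(v,X)-px)
        return np.array(r+[(q[3]-z0)])
    return least_squares(f,[560,0,-.1,z0],loss="soft_l1"),f
def over(p,box,k,fn,q,lines):
    x0,y0,x1,y1=box; im=cv2.resize(p["pixels"][y0:y1,x0:x1,::-1],None,fx=k,fy=k,interpolation=cv2.INTER_CUBIC)
    c,s_=np.cos(q[2]),np.sin(q[2])
    W=lambda m:np.array([q[0]+c*m[0]-s_*m[1],q[1]+s_*m[0]+c*m[1],q[3]+m[2]])
    for a,b in lines:
        A,B=[tuple(int(z) for z in ((proj(p,W(m))-(x0,y0)+.5)*k)) for m in (a,b)]
        cv2.line(im,A,B,(0,0,255),1)
    cv2.imwrite(fn,im)
def rect(x0,x1,y,z): 
    c=[(x0,-y,z),(x1,-y,z),(x1,y,z),(x0,y,z)]; return list(zip(c,c[1:]+c[:1]))
tray_lines=rect(32.5,82.5,32,9)+rect(-32.5,32.5,6,23)+rect(-32.5,32.5,6,-23)+[((82.5,18,-37),(-7.5,24,-37)),((82.5,-18,-37),(-7.5,-24,-37)),((-7.5,24,-37),(-7.5,-24,-37))]
hw=lambda x:23+ (37.5-x)*np.tan(np.radians(4))  # mid-height half-width at home
way_lines=rect(-93.5,97.5,42,-37)+[((-7.5,hw(-7.5)-2,-25),(97.5,hw(97.5)-2,-25)),((-7.5,-hw(-7.5)+2,-25),(97.5,-hw(97.5)+2,-25)),((-22.5,-30,90),(-22.5,30,90))]
E
python3 - <<'E'
from fit import *
T=lambda x,y:np.array((330+x/8-.4,165+y/8-.4)); S=lambda x,y:np.array((300+x/10-.4,190+y/10-.4))
pts=[((82.5,32,9),t,T(138,105)),((82.5,32,9),s,S(90,185)),((82.5,-32,9),t,T(365,112)),((82.5,-32,9),s,S(165,55)),((32.5,32,9),t,T(128,278)),((32.5,32,9),s,S(265,205)),((32.5,-32,9),t,T(357,288)),((-32.5,6,23),t,T(200,515)),((-32.5,-6,23),t,T(240,515)),((-32.5,6,23),s,S(538,150))]
r,f=fit(pts,37); print("fin",r.x,f(r.x)[:-1].reshape(-1,2)); q=r.x
over(t,(330,165,390,240),8,"pics/o_tray.png",q,tray_lines);over(s,(300,190,360,230),10,"pics/o_tray_s.png",q,tray_lines)
T=lambda x,y:np.array((140+x/5-.4,80+y/5-.4)); S=lambda x,y:np.array((150+x/4-.4,200+y/4-.4))
pts=[((-93.5,42,-37),t,T(155,690)),((-93.5,42,-37),s,S(595,618)),((-93.5,-42,-37),t,T(335,710)),((-93.5,-42,-37),s,S(660,475)),((97.5,-42,-37),t,T(412,300)),((97.5,42,-37),s,S(230,492))]
r,f=fit(pts,63); print("way",r.x,f(r.x)[:-1].reshape(-1,2)); q=r.x
over(t,(140,80,250,235),5,"pics/o_way.png",q,way_lines);over(s,(150,200,340,380),4,"pics/o_way_s.png",q,way_lines)
print("bowl",onz(t,339.4,123.7,30)," green",onz(t,295,200,40))
st=telemetry.get_state(); print(st["t"],R.from_euler("xyz",st["ee_rot"]).as_matrix())
E
```

```text
fin [ 529.19 -205.91 -138.3    37.34] [[ 0.03 -0.88]
 [-0.34  0.01]
 [ 0.03  0.45]
 [ 0.03 -0.54]
 [-0.38 -0.53]
 [ 0.57  1.56]
 [-0.45  0.47]
 [ 0.55 -0.5 ]
 [ 1.04 -0.06]
 [ 0.65  1.46]]
way [610.32 169.37  -0.12  62.76] [[-0.13 -1.42]
 [-0.39 -0.67]
 [-0.05 -0.52]
 [ 0.48 -0.03]
 [-1.83  0.53]
 [ 1.48  0.02]]
bowl [ 741.89 -162.74   30.  ]  green [560.94 -63.24  40.  ]
1.15 [[-0.    0.95  0.3 ]
 [ 0.    0.3  -0.95]
 [-1.   -0.   -0.  ]]
```

View pics/o_tray.png

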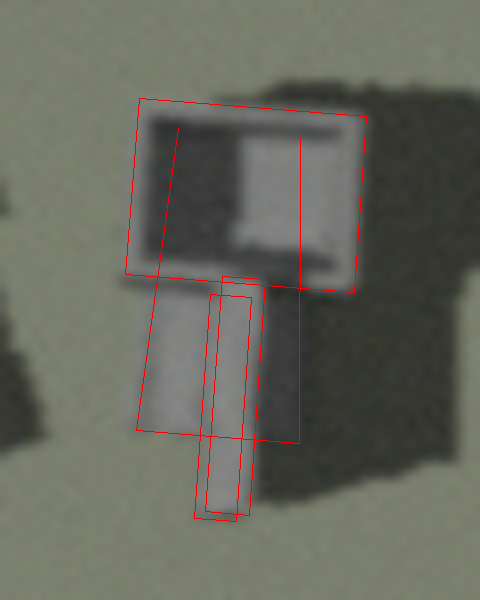

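View pics/o_way.png

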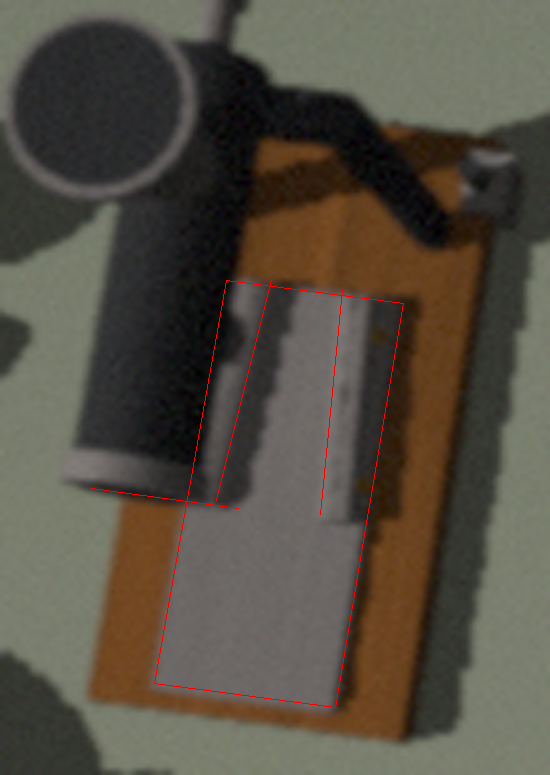

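View pics/o_way_s.png

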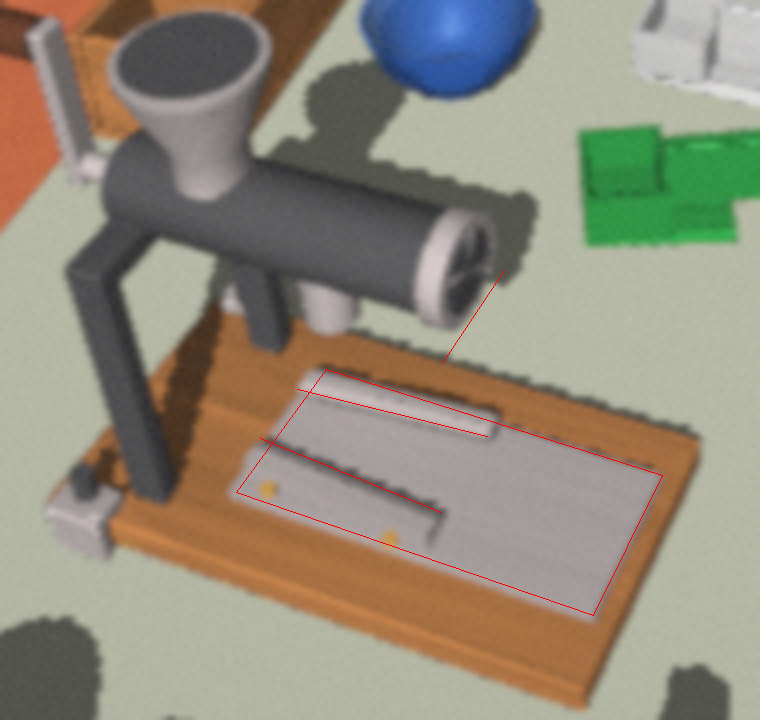

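```bash
cat > mv.py <<'E'
from h import *
FIN=np.array([529.2,-205.9,37.]); FYAW=-0.07
HOME=np.array([610.,169.6,63.]); HYAW=-0.12
def Rt(yaw,th):
    s,c=np.sin(np.radians(th)),np.cos(np.radians(th)); Z=R.from_euler("z",yaw).as_matrix()
    x=Z@[s,0,-c]; z=Z@[0,-1.,0]; return np.column_stack([x,np.cross(z,x),z])
def loc(o,yaw,v): return o+R.from_euler("z",yaw).as_matrix()@np.array(v,float)
def go(pos,Rm,st=None):
    st=st or telemetry.get_state(); R0=R.from_euler("xyz",st["ee_rot"]).as_matrix()
    return (pos-st["eef_pos"])/10, R.from_matrix(Rm@R0.T).as_rotvec()
E
python3 - <<'E'
from mv import *
for th in (40,):
    Rm=Rt(FYAW,th); g=loc(FIN,FYAW,(-8,0,8)); tcp=g+19*Rm[:,0]
    np.set_printoptions(precision=3,suppress=True)
    for b in (190,120,0): print(th,b,tcp-b*Rm[:,0],*go(tcp-b*Rm[:,0],Rm))
E
```

```text
40 190 [ 411.572 -197.653  175.994] [22.341 39.833 -5.527] [ 0.083 -0.697 -0.36 ]
40 120 [ 456.457 -200.8    122.37 ] [ 26.83   39.518 -10.889] [ 0.083 -0.697 -0.36 ]
40 0 [ 533.403 -206.195   30.445] [ 34.524  38.979 -20.082] [ 0.083 -0.697 -0.36 ]
```

>>> carry_out(commands=[6,22.3,39.8,-1,0.083,-0.697,-0.36,6,22.3,39.8,-1,0.083,-0.697,-0.36,6,22.3,39.8,-1,0.083,-0.697,-0.36,6,22.3,39.8,-1,0.083,-0.697,-0.36,6,22.3,39.8,-1,0.083,-0.697,-0.36,6,22.3,39.8,-1,0.083,-0.697,-0.36,6,22.3,39.8,-1,0.083,-0.697,-0.36,6,22.3,39.8,-1,0.083,-0.697,-0.36,6,22.3,39.8,-1,0.083,-0.697,-0.36,6,22.3,39.8,-1,0.083,-0.697,-0.36,6,22.3,39.8,-1,0.083,-0.697,-0.36,6,22.3,39.8,-1,0.083,-0.697,-0.36,6,22.3,39.8,-1,0.083,-0.697,-0.36,6,22.3,39.8,-1,0.083,-0.697,-0.36,6,22.3,39.8,-1,0.083,-0.697,-0.36,6,22.3,39.8,-1,0.083,-0.697,-0.36])

```text
t: 2.48
eef_pos: [410.7, -199.2, 221.3]
ee_rot: [1.572, 0.873, -0.071]
force: [-0.2, -0.0, 0.2]
width: 60.3
```

```bash
python3 - <<'E'
from mv import *
from fit import over,tray_lines
p=snap("wrist"); over(p,(0,0,640,400),1,"pics/w1.png",[*FIN[:2],FYAW,FIN[2]],tray_lines)
s=telemetry.get_state(); print(s["qpos"],s["ee_rot"])
Rm=Rt(FYAW,40); tcp=loc(FIN,FYAW,(-8,0,8))+19*Rm[:,0]
for b in (120,60,0): print(b,*go(tcp-b*Rm[:,0],Rm))
E
```

```text
[ 1.02 -0.1  -0.38  2.45 -1.19  0.41  0.01] [ 1.57  0.87 -0.07]
120 [ 4.57 -0.15 -9.89] [-0. -0.  0.]
60 [  8.42  -0.42 -14.48] [-0. -0.  0.]
0 [ 12.27  -0.69 -19.08] [-0. -0.  0.]
```

View pics/w1.png

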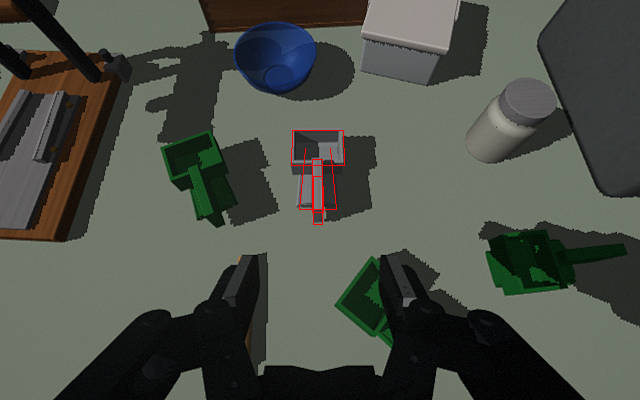

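```bash
python3 - <<'E'
from h import *
import itertools
st=telemetry.get_state()
D=[(np.array([ 1.22348528,  0.41798947, -0.01030189,  1.61415128,  0.00471771,1.11070569, -0.05298562]),np.array([188.05,-595.68,230.66]),np.array([-3.05379753,  1.56956583,  1.96443189])),(st["qpos"],st["eef_pos"],st["ee_rot"])]
print(st["qpos"])
def fk(q,sg):
    M=np.eye(3);fr=[]
    for i,(a,s) in enumerate(zip("zyzyzyz",sg)):
        M=M@R.from_euler(a,s*q[i]).as_matrix(); fr.append(M.copy())
    return M,fr
best=[]
for sg in itertools.product([1,-1],repeat=7):
    Ms=[fk(q,sg)[0] for q,_,_ in D]
    # tool = M @ C ; consistency
    Rs=[R.from_euler("xyz",e).as_matrix() for _,_,e in D]
    # allow base yaw offset B: Rs = B M C ; C=M0^T B^T R0
    for b in (0,np.pi/2,np.pi,-np.pi/2):
        B=R.from_euler("z",b).as_matrix(); C=(B@Ms[0]).T@Rs[0]
        e=R.from_matrix((B@Ms[1]@C).T@Rs[1]).magnitude(); best.append((e,sg,b,C))
best.sort(key=lambda x:x[0])
for b in best[:8]: print(b[0],b[1],b[2]); 
print(best[0][3])
E
```

```text
[ 1.02 -0.1  -0.38  2.45 -1.19  0.41  0.01]
6.62332236452219e-09 (-1, 1, -1, 1, -1, 1, -1) 0
6.623322418685185e-09 (-1, -1, -1, -1, -1, -1, -1) 3.141592653589793
0.13081411898753778 (-1, 1, -1, 1, -1, 1, 1) 0
0.13081411898753778 (-1, -1, -1, -1, -1, -1, 1) 3.141592653589793
0.4581098103476932 (1, -1, -1, 1, -1, 1, -1) 3.141592653589793
0.45810981034769327 (1, 1, -1, -1, -1, -1, -1) 0
0.5604280532416694 (1, 1, -1, -1, -1, -1, 1) 0
0.5604280532416694 (1, -1, -1, 1, -1, 1, 1) 3.141592653589793
[[-0.  0. -1.]
 [-0.  1.  0.]
 [ 1.  0. -0.]]
```

```bash
cat > kin.py <<'E'
from h import *
SG=(-1,1,-1,1,-1,1,-1); C=np.array([[0,0,-1],[0,1,0],[1,0,0.]])
lo=np.array([-2.81,-.39,-1.27,.06,-1.19,.19,-2.82]);hi=np.array([2.81,2.02,1.25,2.57,4.33,2,2.82])
def frames(q):
    M=np.eye(3);fr=[]
    for i,a in enumerate("zyzyzyz"):
        M=M@R.from_euler(a,SG[i]*q[i]).as_matrix(); fr.append(M)
    return fr
E
python3 - <<'E'
from kin import *
st=telemetry.get_state()
D=[(np.array([ 1.22348528,  0.41798947, -0.01030189,  1.61415128,  0.00471771,1.11070569, -0.05298562]),np.array([188.05,-595.68,230.66])),(st["qpos"],st["eef_pos"])]
A=[];b=[]
for q,p in D:
    f=frames(q); A.append(np.column_stack([[0,0,1],f[1][:,2],f[3][:,2],f[5][:,2]])); b.append(p)
A=np.vstack(A);b=np.hstack(b); x,r,k,sv=np.linalg.lstsq(A,b,rcond=None); print(x,A@x-b,sv)
# with elbow x offset and wrist x offset
A=[]
for q,p in D:
    f=frames(q); A.append(np.column_stack([[0,0,1],f[1][:,2],f[3][:,2],f[5][:,2],f[2][:,0]-f[3][:,0],f[4][:,0]]))
A=np.vstack(A); x,r,k,sv=np.linalg.lstsq(A,b,rcond=None); print(x,A@x-b,sv)
E
```

```text
[295.19 463.77 487.17 262.14] [29.09 10.5   9.38  4.26 11.76 -9.38] [2.54 1.14 0.47 0.21]
[  346.33 11054.85 -1076.75 13560.46 -3858.93 -5306.21] [-0.  0.  0. -0.  0. -0.] [2.93 2.39 1.03 0.47 0.13 0.  ]
```

>>> carry_out(commands=[6,2.3,-0.1,-5,0,0,0,6,4.6,-0.2,-9.9,0,0,0,6,4.6,-0.2,-9.9,0,0,0,6,4.6,-0.2,-9.9,0,0,0])

```text
t: 2.87
eef_pos: [417.5, -205.4, 175.0]
ee_rot: [1.568, 0.931, -0.068]
force: [0.1, -0.3, -1.3]
width: 59.7
```

```bash
cat > log.py <<'E'
from kin import *
import json,os
def log():
    st=telemetry.get_state(); L=json.load(open("log.json")) if os.path.exists("log.json") else [[[ 1.22348528,  0.41798947, -0.01030189,  1.61415128,  0.00471771,1.11070569, -0.05298562],[188.05,-595.68,230.66]],[[1.02,-.1,-.38,2.45,-1.19,.41,.01],None]]
    L.append([list(st["qpos"]),list(st["eef_pos"])]); json.dump(L,open("log.json","w")); return L
if __name__=="__main__":
    L=log(); print(telemetry.get_state()); print(np.array(L[-1][0]))
E
python3 log.py
```

```text
{'t': 2.8667, 'qpos': array([ 1.46,  0.06, -0.88,  2.43, -1.19,  0.28,  0.06]), 'joint_vel': array([ 1.32,  0.66, -1.49, -0.1 , -0.01, -0.5 ,  0.22]), 'effort': array([-17.44, -38.29,   8.91, -32.42,  -0.8 ,   2.2 ,  -0.92]), 'eef_pos': array([ 417.48, -205.39,  175.03]), 'ee_rot': array([ 1.57,  0.93, -0.07]), 'force': array([ 0.09, -0.25, -1.33]), 'wrist_torque': array([ 0.03,  0.67, -0.02]), 'width': 59.73494626550312}
[ 1.46  0.06 -0.88  2.43 -1.19  0.28  0.06]
```

```bash
python3 - <<'E'
from mv import *
np.set_printoptions(precision=3,suppress=True)
a=-0.435
x=np.array([0,0,-1.]); z=np.array([np.cos(a),np.sin(a),0]); print(*go(np.array([430.,-200,250]),np.column_stack([x,np.cross(z,x),z])))
E
```

```text
[1.252 0.539 7.497] [-0.344  0.585  1.158]
```

>>> carry_out(commands=[6,1.3,0.5,7.5,-0.344,0.585,1.158,6,1.3,0.5,7.5,-0.344,0.585,1.158,6,1.3,0.5,7.5,-0.344,0.585,1.158,6,1.3,0.5,7.5,-0.344,0.585,1.158,6,1.3,0.5,7.5,-0.344,0.585,1.158,6,1.3,0.5,7.5,-0.344,0.585,1.158,6,1.3,0.5,7.5,-0.344,0.585,1.158,6,1.3,0.5,7.5,-0.344,0.585,1.158,6,1.3,0.5,7.5,-0.344,0.585,1.158,6,1.3,0.5,7.5,-0.344,0.585,1.158,6,1.3,0.5,7.5,-0.344,0.585,1.158,6,1.3,0.5,7.5,-0.344,0.585,1.158])

```text
t: 3.87
eef_pos: [430.5, -201.5, 250.0]
ee_rot: [-2.478, 1.567, -2.908]
force: [-0.2, 0.6, -0.1]
width: 60.3
```

```bash
python3 log.py
```

```text
{'t': 3.8667, 'qpos': array([ 1.16,  0.21, -0.89,  1.93,  0.19,  1.09, -0.23]), 'joint_vel': array([-0.25,  0.18, -0.04, -0.14,  0.43,  0.32,  0.15]), 'effort': array([  2.75, -49.44,  -6.82, -42.19,  -0.15,  -0.3 ,  -0.33]), 'eef_pos': array([ 430.54, -201.51,  250.04]), 'ee_rot': array([-2.48,  1.57, -2.91]), 'force': array([-0.18,  0.6 , -0.14]), 'wrist_torque': array([0.08, 0.05, 0.01]), 'width': 60.26525904248229}
[ 1.16  0.21 -0.89  1.93  0.19  1.09 -0.23]
```

```bash
cat > fkfit.py <<'E'
from kin import *
import json
def cols(q):
    f=frames(q); z=np.array([0,0,1.])
    return np.column_stack([z,f[0][:,0],f[0][:,1],f[1][:,2],f[1][:,0],f[2][:,0],f[2][:,1],f[3][:,2],f[3][:,0],f[4][:,0],f[4][:,1],f[5][:,2],f[5][:,0]])
def fitfk():
    L=[l for l in json.load(open("log.json")) if l[1]]
    A=np.vstack([cols(np.array(q)) for q,p in L]); b=np.hstack([p for q,p in L])
    x0=np.array([295,0,0,464,0,0,0,487,0,0,0,262,0.]); lam=np.array([.02,.1,.1,.02,.1,.1,.1,.02,.1,.1,.1,.02,.1])*.3
    x=x0+np.linalg.lstsq(np.vstack([A,np.diag(lam)]),np.hstack([b-A@x0,np.zeros(13)]),rcond=None)[0]
    return x,(A@x-b).reshape(-1,3)
if __name__=="__main__":
    x,r=fitfk(); print(x); print(r)
E
python3 fkfit.py
```

```text
[300.21   1.96 -16.24 493.84   0.65  -0.64 -12.45 469.2    0.05   1.18
  -2.06 310.87  -2.34]
[[ 0.01  0.01 -0.01]
 [-0.    0.   -0.01]
 [ 0.01 -0.01  0.01]]
```

```bash
cat > sim.py <<'E'
from fkfit import *
X,_=fitfk()
def FK(q): return cols(q)@X, frames(q)[-1]@C
def jac(q):
    p,M=FK(q); J=np.zeros((6,7)); e=1e-5
    for i in range(7):
        d=q.copy(); d[i]+=e; p2,M2=FK(d); J[:3,i]=(p2-p)/e/1000; J[3:,i]=R.from_matrix(M2@M.T).as_rotvec()/e
    return J
vmax=.7*np.array([1.89,1.89,2.39,2.39,3.01,3.01,3.01])
def step(q,p,M,n=4,lam=0.02):
    for k in range(n):
        p0,M0=FK(q); e=np.hstack([(p-p0)/1000,R.from_matrix(M@M0.T).as_rotvec()])
        act=np.ones(7,bool); 
        for _ in range(4):
            J=jac(q)[:,act]; d=np.zeros(7); d[act]=J.T@np.linalg.solve(J@J.T+lam**2*np.eye(6),e)
            nq=q+d; bad=act&((nq<lo)|(nq>hi))
            if not bad.any(): break
            act&=~bad
        q=np.clip(q+d,lo,hi)
    return q
def run(q,p1,M1,rows):
    p0,M0=FK(q); rv=R.from_matrix(M1@M0.T).as_rotvec()
    n=max(np.linalg.norm(p1-p0)/41.7,np.linalg.norm(rv)/np.radians(7.16)); n=int(np.ceil(n))
    for i in range(1,n+1):
        q=step(q,p0+(p1-p0)*i/n,R.from_rotvec(rv*i/n).as_matrix()@M0)
    return step(q,p1,M1,10)
E
cat > t1.py <<'E'
from sim import *; from mv import Rt
q=np.array([ 1.22348528,  0.41798947, -0.01030189,  1.61415128,  0.00471771,1.11070569, -0.05298562])
q=run(q,np.array([410.7,-199.2,221.3]),Rt(-.07,40),20); print(q,FK(q)[0]); print("obs [1.02,-.1,-.38,2.45,-1.19,.41,.01]")
q=run(q,np.array([455,-201,122.]),Rt(-.07,40),4); print(q,FK(q)[0])
E
python3 t1.py
```

```text
[ 1.   -0.1  -0.37  2.45 -1.19  0.41  0.01] [ 410.7 -199.2  221.3]
obs [1.02,-.1,-.38,2.45,-1.19,.41,.01]
[-0.2  -0.05  0.72  2.46 -1.19  0.26 -0.02] [ 439.46 -189.53  194.59]
```

```bash
cat > t2.py <<'E'
from sim import *; from mv import *
def RT(yaw,th,sg):
    M=Rt(yaw,th); 
    return M if sg<0 else M@np.diag([1,-1,-1.])
rng=np.random.default_rng(0)
for sg in (-1,1):
  for th in (30,40):
    for name,o,yaw,g in (("grasp",FIN,FYAW,(-8,0,8)),("set",HOME,HYAW,(-108,0,8)),("push",HOME,HYAW,(-60,0,-15))):
        M=RT(yaw,th,sg); p=loc(o,yaw,g)+19*M[:,0]; sols=[]
        for k in range(25):
            q=rng.uniform(np.maximum(lo,-2),np.minimum(hi,2)); q=step(q,p,M,40,.05)
            p0,M0=FK(q); e=np.linalg.norm(p0-p)+100*R.from_matrix(M0@M.T).magnitude()
            if e<1: sols.append((min(np.min(q-lo),np.min(hi-q)),q))
        sols.sort(key=lambda s:-s[0]); print(sg,th,name,len(sols)); [print("   ",m.round(2),q) for m,q in sols[:2]]
E
python3 t2.py
```

```text
-1 30 grasp 1
    0.01 [ 1.23  0.78 -0.98  2.21  1.83  0.39 -2.81]
-1 30 set 2
    0.22 [-0.16  0.48 -0.47  2.26  1.57  0.52  2.6 ]
    0.09 [ 0.39  0.83 -1.18  2.24  1.72  1.02  2.7 ]
-1 30 push 3
    0.16 [ 0.08  0.65 -0.7   2.16  1.67  0.66  2.66]
    0.08 [ 0.35  0.86 -1.06  2.15  1.76  0.94  2.74]
-1 40 grasp 1
    0.14 [ 1.2   0.76 -0.86  2.3   2.67  0.38  2.68]
-1 40 set 4
    0.25 [ 0.08  0.64 -0.83  2.32  1.92  0.9   2.33]
    0.24 [-0.03  0.58 -0.69  2.33  1.92  0.81  2.28]
-1 40 push 2
    0.33 [ 0.12  0.73 -0.79  2.24  2.    0.89  2.38]
    0.03 [-1.21  0.74  0.77  2.27  3.08  0.22  0.8 ]
1 30 grasp 7
    0.22 [ 1.25  0.79 -1.    2.21  1.82  0.41  0.35]
    0.2 [ 1.3   0.85 -1.07  2.21  1.81  0.47  0.39]
1 30 set 8
    0.32 [ 0.11  0.57 -0.8   2.25  1.62  0.7  -0.51]
    0.32 [ 0.02  0.53 -0.69  2.25  1.6   0.63 -0.53]
1 30 push 5
    0.34 [-0.09  0.58 -0.49  2.17  1.64  0.53 -0.52]
    0.32 [ 0.27  0.78 -0.95  2.15  1.73  0.84 -0.43]
1 40 grasp 3
    0.25 [ 1.33  0.87 -1.02  2.29  2.44  0.46 -0.14]
    0.25 [ 1.33  0.88 -1.02  2.29  2.43  0.46 -0.13]
1 40 set 4
    0.25 [ 0.21  0.73 -0.99  2.32  1.93  1.01 -0.75]
    0.25 [ 0.08  0.64 -0.82  2.32  1.92  0.89 -0.82]
1 40 push 5
    0.33 [-0.01  0.67 -0.64  2.24  1.99  0.79 -0.83]
    0.32 [-0.24  0.6  -0.37  2.25  2.01  0.65 -0.95]
```

```bash
cat > t3.py <<'E'
from sim import *; from mv import *
import sys
def RT(yaw,th): return Rt(yaw,th)@np.diag([1,-1,-1.])
def seq(q,th,pre=()):
    G=loc(FIN,FYAW,(-8,0,8)); H=lambda x,z:loc(HOME,HYAW,(x-8,0,8+z))
    M=RT(FYAW,th);N=RT(HYAW,th)
    W=[(n,p,m) for n,p,m in pre]+[("hover",G+19*M[:,0]-150*M[:,0],M),("grasp",G+19*M[:,0],M),("lift",G+19*M[:,0]+[0,0,110],M),("over",H(-125,85)+19*N[:,0],N),("low",H(-105,4)+19*N[:,0],N),("in",H(-40,0)+19*N[:,0],N),
      ("back",H(-110,30)+19*N[:,0],N),("prepush",loc(HOME,HYAW,(-80,0,-22)),N),("push",loc(HOME,HYAW,(-25,0,-22)),N)]
    for n,p,m in W:
        q=run(q,p,m,0); p0,M0=FK(q)
        print("%8s err %.1f mm %.3f rad  margin %.2f"%(n,np.linalg.norm(p0-p),R.from_matrix(M0@m.T).magnitude(),min(np.min(q-lo),np.min(hi-q))),q,p)
if __name__=="__main__":
    q=telemetry.get_state()["qpos"]
    for th in (30,35,40):
        print(th)
        D=RT(FYAW,0)
        seq(q,th,[("turn",np.array([430,-200,250.]),RT(FYAW+.0-1.0,0)),("turn2",np.array([430,-200,250.]),RT(FYAW,0))])
E
python3 t3.py
```

```text
30
    turn err 0.0 mm 0.000 rad  margin 0.22 [ 1.3   0.25 -1.05  1.93  0.25  1.1   0.64] [ 430. -200.  250.]
   turn2 err 0.0 mm 0.000 rad  margin 0.02 [ 1.43  0.34 -1.25  1.92  0.35  1.13  1.55] [ 430. -200.  250.]
   hover err 0.0 mm 0.000 rad  margin 0.04 [ 1.56  0.29 -1.18  2.31  0.35  0.23  1.65] [ 455.88 -200.76  158.45]
   grasp err 0.0 mm 0.000 rad  margin 0.10 [ 1.14  0.7  -0.85  2.22  1.88  0.29  0.22] [ 530.7  -206.     28.55]
    lift err 0.0 mm 0.000 rad  margin 0.12 [ 1.38  0.54 -1.15  2.18  1.07  0.37  0.97] [ 530.7  -206.    138.55]
    over err 0.0 mm 0.000 rad  margin 0.19 [ 0.33  0.41 -1.08  2.26  1.31  0.73 -0.25] [487.39 184.38 139.55]
     low err 0.0 mm 0.000 rad  margin 0.32 [ 0.2   0.61 -0.91  2.25  1.63  0.77 -0.5 ] [507.24 181.99  58.55]
      in err 0.0 mm 0.000 rad  margin 0.41 [ 0.22  0.67 -0.86  2.13  1.62  0.74 -0.36] [571.78 174.21  54.55]
    back err 0.0 mm 0.000 rad  margin 0.31 [ 0.23  0.54 -0.95  2.26  1.53  0.75 -0.43] [502.28 182.59  84.55]
 prepush err 0.0 mm 0.000 rad  margin 0.36 [ 0.19  0.67 -0.87  2.21  1.69  0.76 -0.5 ] [530.58 179.18  4
[... 1870 characters left out ...]
  2.39] [ 533.4  -206.19  140.45]
    over err 236.1 mm 0.135 rad  margin 0.00 [-0.68  0.13  0.79  2.33 -1.11  0.19  2.66] [490.08 184.06 141.45]
     low err 72.9 mm 0.042 rad  margin 0.00 [-1.72  0.75  1.23  2.29 -1.11  0.19  1.74] [509.94 181.67  60.45]
      in err 72.5 mm 0.047 rad  margin 0.00 [-1.48  0.75  1.1   2.15 -1.11  0.19  1.82] [574.47 173.88  56.45]
    back err 55.1 mm 0.041 rad  margin 0.00 [-1.69  0.74  1.22  2.27 -1.11  0.19  1.76] [504.97 182.26  86.45]
 prepush err 84.3 mm 0.051 rad  margin 0.00 [-1.63  0.77  1.17  2.23 -1.11  0.19  1.74] [530.58 179.18  41.  ]
    push err 80.0 mm 0.053 rad  margin 0.00 [-1.43  0.77  1.06  2.12 -1.11  0.19  1.81] [585.18 172.59  41.  ]
```

```bash
cat > t4.py <<'E'
from t3 import *
import itertools,io,contextlib
q0=telemetry.get_state()["qpos"]
def pre_run(q,pre):
    m=9
    for p,M in pre:
        q=run(q,p,M,0); m=min(m,np.min(q-lo),np.min(hi-q)); p0,M0=FK(q)
        if np.linalg.norm(p0-p)>2: return q,-1
    return q,m
res=[]
for th in (30,35,40):
    G=loc(FIN,FYAW,(-8,0,8)); M=RT(FYAW,th); hov=G+19*M[:,0]-120*M[:,0]; gr=G+19*M[:,0]
    for y1,t1,P in itertools.product((-1.9,-1.4,-.9,-.4),(0,15,30),([430,-200,250],[500,-260,280],[560,-330,300])):
        q,m=pre_run(q0,[(np.array(P,float),RT(y1,t1)),(hov,M),(gr,M)])
        res.append((m,th,y1,t1,P,q))
res.sort(key=lambda r:-r[0])
for r in res[:14]: print(*r)
E
python3 t4.py
```

```text
0.07483630232774269 30 -1.9 30 [560, -330, 300] [ 1.16  0.71 -0.88  2.22  1.87  0.31  0.25]
0.06689916946909424 30 -1.9 30 [500, -260, 280] [ 1.15  0.71 -0.87  2.22  1.88  0.3   0.24]
0.06608036198576728 30 -1.9 15 [560, -330, 300] [ 1.15  0.71 -0.86  2.22  1.88  0.3   0.24]
0.0601621964402817 30 -1.9 30 [430, -200, 250] [ 1.14  0.7  -0.86  2.22  1.88  0.29  0.23]
0.059209024956324324 30 -1.4 30 [560, -330, 300] [ 1.14  0.7  -0.85  2.22  1.88  0.29  0.23]
0.05527094864551085 30 -1.9 15 [500, -260, 280] [ 1.14  0.7  -0.85  2.22  1.88  0.29  0.22]
0.05100996723473539 30 -1.9 0 [560, -330, 300] [ 1.16  0.72 -0.89  2.22  1.87  0.31  0.25]
0.05005046264104193 30 -1.4 15 [560, -330, 300] [ 1.16  0.72 -0.88  2.22  1.87  0.31  0.25]
0.04732172529038994 30 -0.9 15 [430, -200, 250] [ 1.16  0.72 -0.88  2.22  1.87  0.31  0.25]
0.04593228345505071 30 -1.4 30 [500, -260, 280] [ 1.16  0.72 -0.88  2.22  1.87  0.31  0.25]
0.04236760831677314 30 -1.4 0 [560, -330, 300] [ 1.16  0.71 -0.88  2.22  1.87  0.31  0.25]
0.03906050385226015 30 -1.9 15 [430, -200, 250] [ 1.15  0.71 -0.87  2.22  1.87  0.3   0.24]
0.03768495917941217 30 -1.9 0 [500, -260, 280] [ 1.15  0.71 -0.87  2.22  1.87  0.3   0.24]
0.036427323281531615 30 -0.4 30 [500, -260, 280] [ 1.15  0.71 -0.87  2.22  1.87  0.3   0.24]
```

```bash
python3 - <<'E'
from t3 import *
np.set_printoptions(precision=3,suppress=True)
st=telemetry.get_state(); print(st["t"],*go(np.array([500.,-260,280]),RT(-1.9,30)))
E
```

```text
3.8667 [ 6.946 -5.849  2.996] [-0.486  0.191  0.1  ]
```

>>> carry_out(commands=[6,6.9,-5.8,3,-0.486,0.191,0.1,6,6.9,-5.8,3,-0.486,0.191,0.1,6,6.9,-5.8,3,-0.486,0.191,0.1,6,6.9,-5.8,3,-0.486,0.191,0.1,6,6.9,-5.8,3,-0.486,0.191,0.1,6,6.9,-5.8,3,-0.486,0.191,0.1,6,6.9,-5.8,3,-0.486,0.191,0.1])

```text
t: 4.45
eef_pos: [499.2, -260.1, 279.5]
ee_rot: [-1.573, 1.049, -1.903]
force: [0.0, -1.6, 0.2]
width: 60.0
```

```bash
python3 log.py|tail -1; python3 fkfit.py; python3 - <<'E'
from t3 import *
np.set_printoptions(precision=3,suppress=True)
th=30
G=loc(FIN,FYAW,(-8,0,8)); M=RT(FYAW,th); hov=G+19*M[:,0]-120*M[:,0]
q=telemetry.get_state()["qpos"]; print(run(q,hov,M,0))
print(*go(hov,M))
seq(q,30)
E
```

```text
[ 0.76  0.39 -0.77  1.75  0.78  1.38 -0.58]
[289.58   0.3  -15.42 498.71   0.31  -0.18 -14.53 468.71  -2.43   1.37
  -0.78 306.91  -1.33]
[[ 0.01  0.01 -0.01]
 [-0.    0.    0.  ]
 [ 0.01 -0.01 -0.  ]
 [-0.01  0.    0.01]]
[ 1.5    0.432 -1.181  2.302  0.943  0.258  1.085]
[ -2.835   5.83  -14.705] [-0.001 -0.002  1.831]
   hover err 0.0 mm 0.000 rad  margin 0.01 [ 1.616  0.332 -1.257  2.31   0.517  0.256  1.486] [ 455.88  -200.759  158.449]
   grasp err 0.0 mm 0.000 rad  margin 0.11 [ 1.14   0.694 -0.867  2.22   1.859  0.295  0.237] [ 530.696 -206.005   28.546]
    lift err 0.0 mm 0.000 rad  margin 0.13 [ 1.329  0.49  -1.089  2.18   0.959  0.324  1.045] [ 530.696 -206.005  138.546]
    over err 0.0 mm 0.000 rad  margin 0.31 [ 0.239  0.35  -0.965  2.256  1.258  0.674 -0.223] [487.388 184.384 139.546]
     low err 0.0 mm 0.000 rad  margin 0.31 [ 0.122  0.559 -0.823  2.258  1.6    0.704 -0.505] [507.244 181.99   58.546]
      in err 0.0 mm 0.000 rad  margin 0.44 [ 0.15   0.624 -0.776  2.135  1.581  0.679 -0.366] [571.777 174.209  54.546]
    back err 0.0 mm 0.000 rad  margin 0.31 [ 0.148  0.491 -0.857  2.259  1.496  0.688 -0.421] [502.28  182.589  84.546]
 prepush err 0.0 mm 0.000 rad  margin 0.35 [ 0.116  0.618 -0.784  2.218  1.656  0.702 -0.509] [530.575 179.177  41.   ]
    push err 0.0 mm 0.000 rad  margin 0.46 [ 0.14   0.662 -0.75   2.11   1.617  0.675 -0.376] [585.18  172.593  41.   ]
```

>>> carry_out(commands=[6,-2.8,5.8,-14.7,0,0,1.831,6,-2.8,5.8,-14.7,0,0,1.831,6,-2.8,5.8,-14.7,0,0,1.831,6,-2.8,5.8,-14.7,0,0,1.831,6,-2.8,5.8,-14.7,0,0,1.831,6,-2.8,5.8,-14.7,0,0,1.831,6,-2.8,5.8,-14.7,0,0,1.831,6,-2.8,5.8,-14.7,0,0,1.831,6,-2.8,5.8,-14.7,0,0,1.831,6,-2.8,5.8,-14.7,0,0,1.831,6,-2.8,5.8,-14.7,0,0,1.831,6,-2.8,5.8,-14.7,0,0,1.831,6,-2.8,5.8,-14.7,0,0,1.831,6,-2.8,5.8,-14.7,0,0,1.831,6,-2.8,5.8,-14.7,0,0,1.831,6,-2.8,5.8,-14.7,0,0,1.831,6,-2.8,5.8,-14.7,0,0,1.831,6,-2.8,5.8,-14.7,0,0,1.831])

```text
t: 5.95
eef_pos: [470.4, -204.9, 132.6]
ee_rot: [-1.567, 1.048, -0.077]
force: [-1.3, 0.1, -0.0]
width: 59.6
```

```bash
python3 log.py|tail -1; python3 - <<'E'
from t3 import *
from fit import over,tray_lines
np.set_printoptions(precision=3,suppress=True)
p=snap("wrist"); over(p,(0,0,640,400),1,"pics/w2.png",[*FIN[:2],FYAW,FIN[2]],tray_lines)
q=telemetry.get_state()["qpos"]; th=30
G=loc(FIN,FYAW,(-8,0,8)); M=RT(FYAW,th)
for b in (90,60,30,0): g=G+19*M[:,0]-b*M[:,0]; print(b,*go(g,M))
seq(q,30)
E
```

```text
[ 1.54  0.46 -1.23  2.3   1.01  0.29  1.02]
90 [ 1.51   0.089 -2.607] [-0.001 -0.001  0.008]
60 [ 3.007 -0.016 -5.205] [-0.001 -0.001  0.008]
30 [ 4.503 -0.121 -7.803] [-0.001 -0.001  0.008]
0 [  5.999  -0.226 -10.401] [-0.001 -0.001  0.008]
   hover err 0.0 mm 0.000 rad  margin 0.03 [ 1.608  0.321 -1.245  2.31   0.473  0.252  1.527] [ 455.88  -200.759  158.449]
   grasp err 0.0 mm 0.000 rad  margin 0.09 [ 1.127  0.683 -0.851  2.22   1.861  0.283  0.227] [ 530.696 -206.005   28.546]
    lift err 0.0 mm 0.000 rad  margin 0.11 [ 1.379  0.533 -1.162  2.179  1.049  0.37   0.974] [ 530.696 -206.005  138.546]
    over err 0.0 mm 0.000 rad  margin 0.19 [ 0.325  0.398 -1.076  2.253  1.298  0.733 -0.243] [487.388 184.384 139.546]
     low err 0.0 mm 0.000 rad  margin 0.31 [ 0.194  0.603 -0.917  2.255  1.617  0.767 -0.494] [507.244 181.99   58.546]
      in err 0.0 mm 0.000 rad  margin 0.40 [ 0.219  0.665 -0.869  2.133  1.603  0.742 -0.356] [571.777 174.209  54.546]
    back err 0.0 mm 0.000 rad  margin 0.31 [ 0.224  0.536 -0.956  2.257  1.519  0.75  -0.419] [502.28  182.589  84.546]
 prepush err 0.0 mm 0.000 rad  margin 0.36 [ 0.186  0.66  -0.875  2.215  1.67   0.765 -0.493] [530.575 179.177  41.   ]
    push err 0.0 mm 0.000 rad  margin 0.43 [ 0.207  0.701 -0.841  2.108  1.637  0.737 -0.363] [585.18  172.593  41.   ]
```

View pics/w2.png

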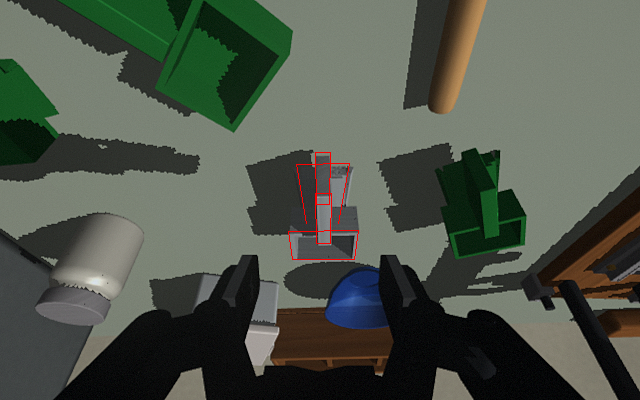

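>>> carry_out(commands=[6,1.5,0,-2.6,0,0,0.008,6,3,0,-5.2,0,0,0.008,6,4.5,-0.1,-7.8,0,0,0.008,6,6,-0.2,-10.4,0,0,0.008,6,6,-0.2,-10.4,0,0,0.008,6,6,-0.2,-10.4,0,0,0.008,6,6,-0.2,-10.4,0,0,0.008,6,6,-0.2,-10.4,0,0,0.008])

```text
t: 6.67
eef_pos: [530.8, -204.7, 28.8]
ee_rot: [-1.567, 1.049, -0.067]
force: [0.6, -0.0, -0.3]
width: 60.1
```

```bash
python3 log.py|tail -1; python3 - <<'E'
from t3 import *
from fit import over,tray_lines
p=snap("wrist"); over(p,(0,0,640,400),1,"pics/w3.png",[*FIN[:2],FYAW,FIN[2]],tray_lines)
M=RT(FYAW,30); print(*go(loc(FIN,FYAW,(-8,0,8))+19*M[:,0],M))
E
```

```text
[ 1.13  0.68 -0.85  2.22  1.85  0.28  0.23]
[ 0.   -0.08 -0.08] [-0. -0.  0.]
```

View pics/w3.png

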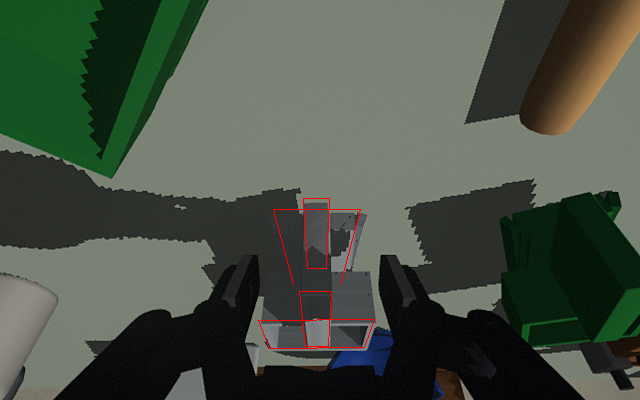

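The wrist view shows the grey fin between the open pads, with its rear top at about (316,200) and the box nose at about (315,345). The model overlay agrees, so I'll close.

>>> carry_out(commands=[0,0,0,0,0,0,0,0,0,0,0,0,0,0,0,0,0,0,0,0,0,0,0,0,0,0,0,0,0,0,0,0,0,0,0,0,0,0,0,0,0,0,0,0,0,0,0,0,0,0,0,0,0,0,0,0,0,0,0,0,0,0,0])

```text
t: 7.47
eef_pos: [530.8, -205.7, 30.0]
ee_rot: [-1.57, 1.047, -0.071]
force: [-7.2, 0.0, 13.6]
width: 11.1
```

```bash
python3 log.py; 
```

```text
{'t': 7.4667, 'qpos': array([ 1.13,  0.68, -0.86,  2.22,  1.85,  0.28,  0.24]), 'joint_vel': array([ 0.,  0.,  0.,  0., -0.,  0.,  0.]), 'effort': array([ -1.5 , -65.2 , -17.39, -19.38,   0.55,  -0.69,   0.01]), 'eef_pos': array([ 530.85, -205.66,   30.03]), 'ee_rot': array([-1.57,  1.05, -0.07]), 'force': array([-7.24,  0.03, 13.58]), 'wrist_torque': array([-0.11,  0.29, -0.12]), 'width': 11.107124808631454}
[ 1.13  0.68 -0.86  2.22  1.85  0.28  0.24]
```

>>> carry_out(commands=[0,0,0,3,0,0,0,0,0,0,6,0,0,0,0,0,0,9,0,0,0,0,0,0,11,0,0,0,0,0,0,11,0,0,0,0,0,0,11,0,0,0])

```text
t: 7.97
eef_pos: [532.2, -205.9, 144.8]
ee_rot: [-1.572, 1.043, -0.072]
force: [0.5, -0.7, -1.9]
width: 11.2
```

```bash
python3 log.py|head -3; python3 - <<'E'
from t3 import *
from fit import over,tray_lines
import pickle
for n in ("wrist","scene","top"):
    p=snap(n); pickle.dump(p,open(n+"1.pkl","wb"))
    st=telemetry.get_state()
    # predicted fin
    f=st["eef_pos"]-R.from_euler("xyz",st["ee_rot"]).as_matrix()[:,0]*19-loc(np.zeros(3),FYAW,(-8,0,8))
    if n=="wrist": print(f)
    b={"wrist":(0,0,640,400),"scene":(260,120,400,240),"top":(310,140,410,240)}[n]
    over(p,b,{"wrist":1,"scene":5,"top":6}[n],f"pics/l_{n}.png",[*f[:2],FYAW,f[2]],tray_lines)
E
```

```text
{'t': 7.9667, 'qpos': array([ 1.38,  0.51, -1.16,  2.18,  1.  ,  0.36,  1.01]), 'joint_vel': array([-0.11,  0.03,  0.2 ,  0.04,  0.25, -0.09, -0.24]), 'effort': array([  6.6 , -55.7 , -23.76, -30.65,  -4.73,   0.12,   5.18]), 'eef_pos': array([ 532.21, -205.9 ,  144.79]), 'ee_rot': array([-1.57,  1.04, -0.07]), 'force': array([ 0.54, -0.67, -1.87]), 'wrist_torque': array([-0.02,  0.66, -0.07]), 'width': 11.247515113266761}
[ 1.38  0.51 -1.16  2.18  1.    0.36  1.01]
[ 529.72 -206.69  150.7 ]
```

View pics/l_wrist.png

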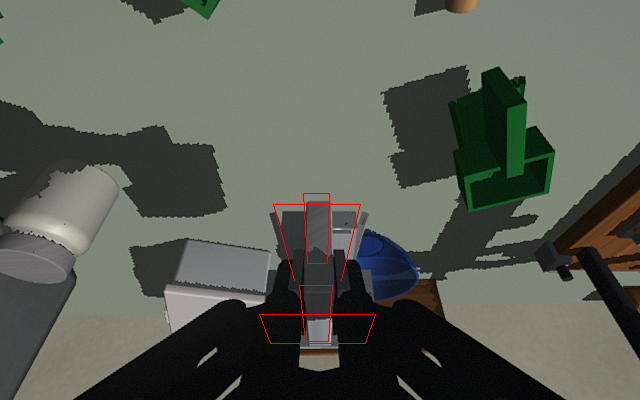

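View pics/l_scene.png

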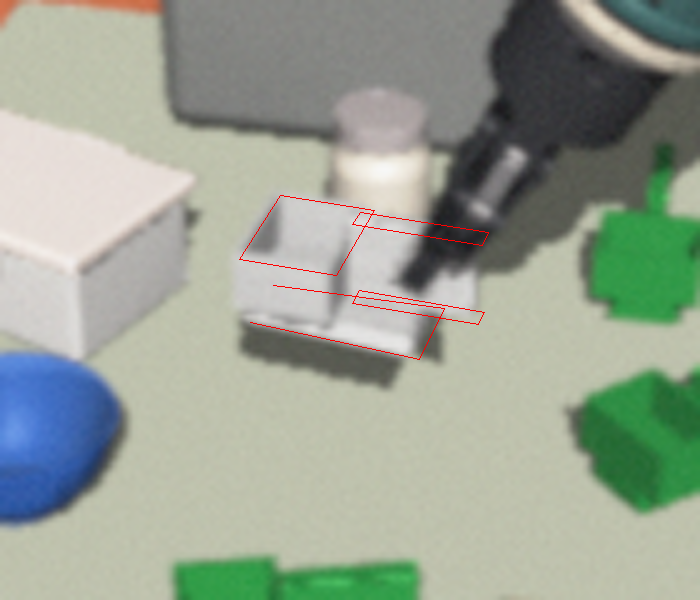

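View pics/l_top.png

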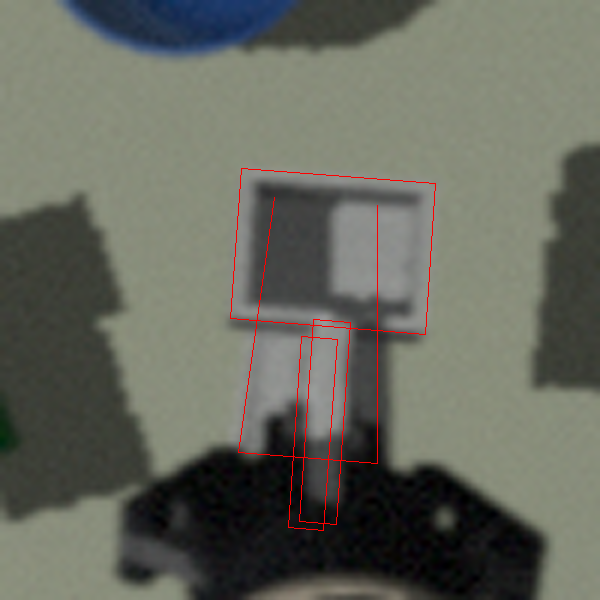

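```bash
python3 - <<'E'
from h import *
import pickle
s=pickle.load(open("scene1.pkl","rb")); t=pickle.load(open("top1.pkl","rb"))
crop(s,300,150,365,205,12,"pics/l2_s.png"); crop(t,340,160,390,225,9,"pics/l2_t.png")
E
```

```text
(no output)
```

View pics/l2_s.png

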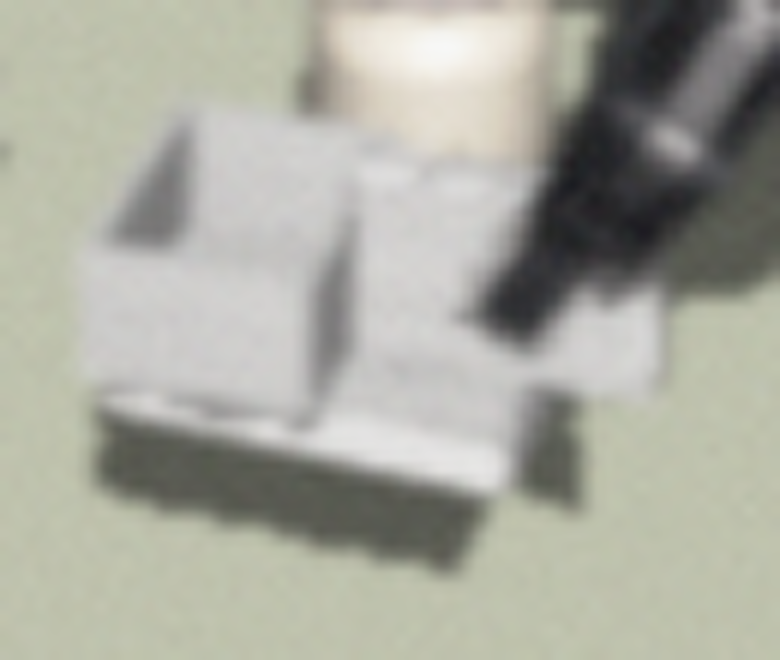

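View pics/l2_t.png

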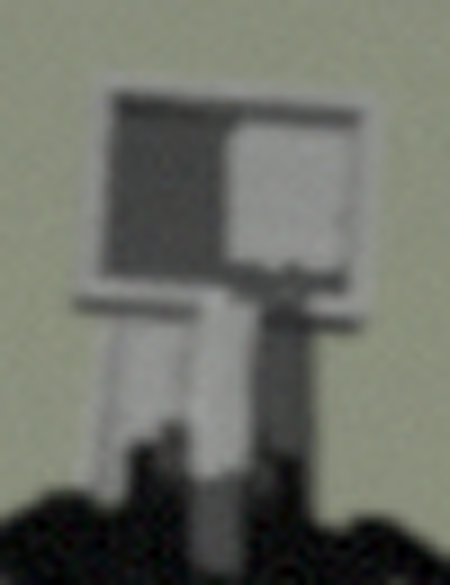

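```bash
python3 - <<'E'
from h import *
from scipy.optimize import least_squares
import pickle
s=pickle.load(open("scene1.pkl","rb")); t=pickle.load(open("top1.pkl","rb"))
S=lambda x,y:np.array((300+x/12-.4,150+y/12-.4)); T=lambda x,y:np.array((340+x/9-.4,160+y/9-.4))
pts=[((82.5,32,9),s,S(85,245)),((82.5,-32,9),s,S(185,103)),((32.5,32,9),s,S(313,262)),((32.5,-32,9),s,S(355,140)),((-7.5,28.2,-37),s,S(500,495)),((-32.5,6,-23),s,S(655,395)),
((82.5,32,9),t,T(90,80)),((82.5,-32,9),t,T(380,95)),((32.5,32,9),t,T(75,292)),((32.5,-32,9),t,T(362,312)),((-7.5,28.2,-37),t,T(85,492))]
def f(q):
    M=R.from_euler("xyz",[q[5],q[4],q[3]]).as_matrix()
    return np.hstack([proj(v,q[:3]+M@np.array(m))-px for m,v,px in pts])
r=least_squares(f,[530,-206,150,-.07,0,0],loss="soft_l1",x_scale=[10,10,10,.1,.1,.1]); print(r.x); print(r.fun.reshape(-1,2))
st=telemetry.get_state(); print(st["eef_pos"],st["ee_rot"],st["t"])
E
```

```text
[ 530.19 -206.75  152.88   -0.05    0.01    0.04]
[[ 0.17 -0.07]
 [-0.17 -0.07]
 [ 0.91  1.49]
 [ 4.55 -0.46]
 [ 1.35  0.04]
 [ 0.73  0.5 ]
 [-0.13 -1.94]
 [ 0.04 -1.43]
 [ 0.15 -0.33]
 [ 0.9  -0.41]
 [-2.21 -0.1 ]]
[ 530.14 -206.58  139.49] [-1.57  1.05 -0.07] 8.1167
```

```bash
cat > t5.py <<'E'
from t3 import *
np.set_printoptions(precision=3,suppress=True)
OFF=np.array([1.6,0.2,-7.])
def tgt(x,z,y=0): return loc(HOME,HYAW,np.array([x,y,z])+OFF)
E
python3 - <<'E'
from t5 import *
M=RT(HYAW,30); q=telemetry.get_state()["qpos"]
for x,z in ((-135,80),(-105,40),(-105,2)):
    q=run(q,tgt(x,z),M,0); print(x,z,tgt(x,z),*go(tgt(x,z),M),q)
E
```

```text
-135 80 [477.583 185.768 136.   ] [-5.256 39.235 -0.349] [ 0.    -0.001 -0.047] [ 0.288  0.376 -1.045  2.273  1.295  0.714 -0.268]
-105 40 [507.368 182.177  96.   ] [-2.278 38.876 -4.349] [ 0.    -0.001 -0.047] [ 0.226  0.505 -0.948  2.243  1.468  0.729 -0.368]
-105 2 [507.368 182.177  58.   ] [-2.278 38.876 -8.149] [ 0.    -0.001 -0.047] [ 0.171  0.591 -0.888  2.255  1.613  0.749 -0.499]
```

>>> carry_out(commands=[0,-0.4,3,0,0,0,-0.004,0,-0.8,6,0,0,0,-0.008,0,-1.2,9,0,0,0,-0.012,0,-1.6,12,0,0,0,-0.016,0,-2,15,0,0,0,-0.02,0,-2.4,18,0,0,0,-0.024,0,-2.8,21,0,0,0,-0.028,0,-3.2,24,0,0,0,-0.03,0,-3.6,27,0,0,0,-0.035,0,-4,30,0,0,0,-0.04,0,-4.4,33,0,0,0,-0.044,0,-4.8,36,0,0,0,-0.047,0,-5.1,38,-0.2,0,0,-0.047,0,-5.3,39.2,-0.3,0,0,-0.047,0,-5.3,39.2,-0.3,0,0,-0.047,0,-5.3,39.2,-0.3,0,0,-0.047,0,-5.3,39.2,-0.3,0,0,-0.047])

```text
t: 9.53
eef_pos: [477.0, 184.7, 135.9]
ee_rot: [-1.573, 1.049, -0.122]
force: [-0.7, -0.6, -1.8]
width: 11.0
```

```bash
python3 log.py|head -2; python3 - <<'E'
from t5 import *
from fit import over,tray_lines,way_lines
import pickle
S=snap("scene"); T=snap("top"); W=snap("wrist"); st=telemetry.get_state()
f=st["eef_pos"]-loc(np.zeros(3),HYAW,OFF); print(f,st["eef_pos"],st["ee_rot"])
for p,b,k,n in ((S,(200,200,360,340),5,"s"),(T,(130,90,250,260),4,"t"),(W,(0,0,640,400),1,"w")):
    over(p,b,k,f"pics/m_{n}.png",[*f[:2],HYAW,f[2]],tray_lines)
q=st["qpos"]; M=RT(HYAW,30)
for x,z in ((-105,40),(-105,3),(-105,0)): print(x,z,*go(tgt(x,z),M,st))
E
```

```text
{'t': 9.5333, 'qpos': array([ 0.29,  0.38, -1.05,  2.27,  1.29,  0.71, -0.27]), 'joint_vel': array([ 0.02, -0.01, -0.01, -0.  , -0.  ,  0.  ,  0.  ]), 'effort': array([ -1.83, -48.72, -12.18, -31.15,   1.76,   0.67,  -0.09]), 'eef_pos': array([476.98, 184.72, 135.88]), 'ee_rot': array([-1.57,  1.05, -0.12]), 'force': array([-0.72, -0.59, -1.8 ]), 'wrist_torque': array([0.09, 0.73, 0.01]), 'width': 11.04796327690619}
[ 0.29  0.38 -1.05  2.27  1.29  0.71 -0.27]
[475.75  184.372 143.414] [477.362 184.379 136.414] [-1.572  1.048 -0.123]
-105 40 [ 3.001 -0.22  -4.041] [ 0.001 -0.001  0.001]
-105 3 [ 3.001 -0.22  -7.741] [ 0.001 -0.001  0.001]
-105 0 [ 3.001 -0.22  -8.041] [ 0.001 -0.001  0.001]
```

View pics/m_s.png

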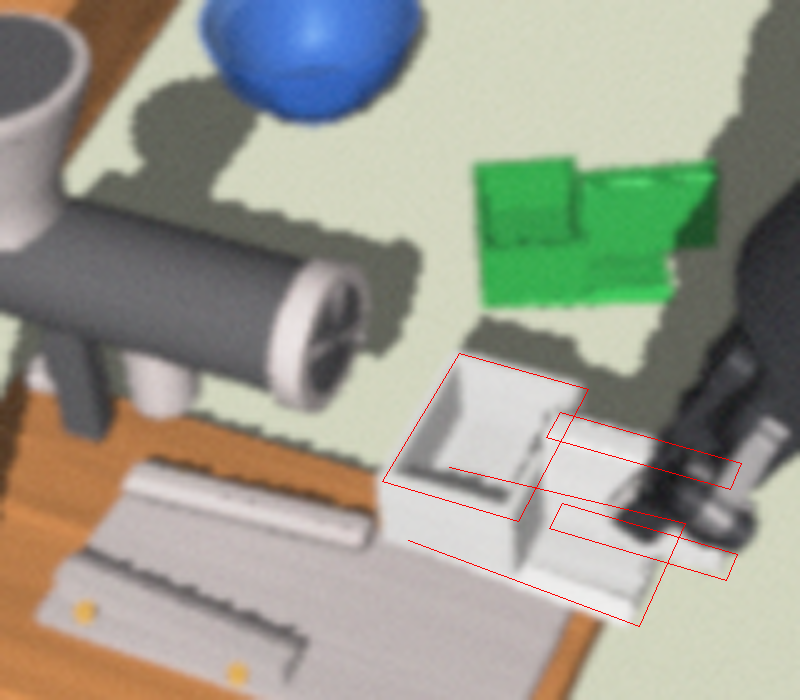

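View pics/m_t.png

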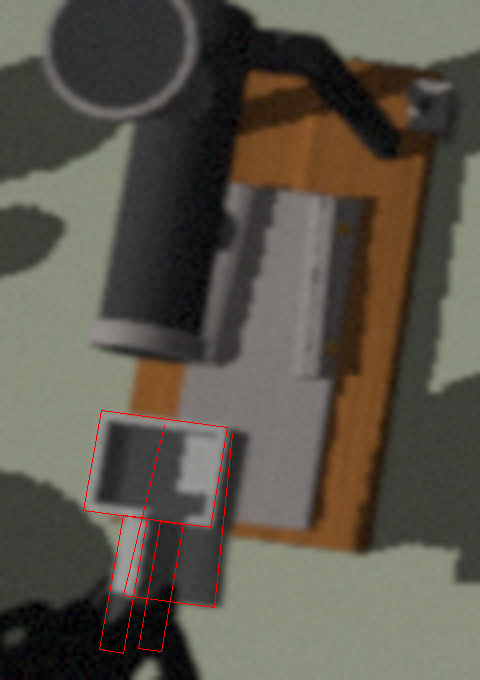

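View pics/m_w.png

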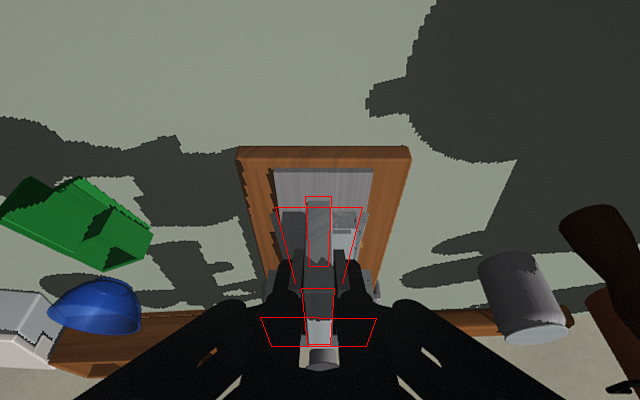

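>>> carry_out(commands=[0,1,-0.1,-1.5,0,0,0,0,2,-0.2,-3,0,0,0,0,3,-0.2,-4.5,0,0,0,0,3,-0.2,-6,0,0,0,0,3,-0.2,-7,0,0,0,0,3,-0.2,-7.5,0,0,0,0,3,-0.2,-7.7,0,0,0,0,3,-0.2,-7.7,0,0,0,0,3,-0.2,-7.7,0,0,0])

```text
t: 10.43
eef_pos: [507.6, 182.3, 59.9]
ee_rot: [-1.572, 1.047, -0.123]
force: [0.2, -0.6, -1.4]
width: 11.1
```

```bash
python3 log.py|head -2; python3 - <<'E'
from t5 import *
from fit import over,tray_lines,way_lines
S=snap("scene"); T=snap("top"); st=telemetry.get_state()
f=st["eef_pos"]-loc(np.zeros(3),HYAW,OFF); print(f,st["eef_pos"],st["ee_rot"])
for p,b,k,n in ((S,(200,240,340,380),5,"s"),(T,(150,110,230,250),5,"t")):
    over(p,b,k,f"pics/n_{n}.png",[*f[:2],HYAW,f[2]],tray_lines)
E
```

```text
{'t': 10.4333, 'qpos': array([ 0.18,  0.59, -0.9 ,  2.25,  1.61,  0.75, -0.49]), 'joint_vel': array([ 0.  , -0.01, -0.  , -0.  ,  0.  ,  0.  , -0.  ]), 'effort': array([ -0.16, -64.77, -15.72, -22.54,   1.73,   1.29,  -0.1 ]), 'eef_pos': array([507.58, 182.29,  59.95]), 'ee_rot': array([-1.57,  1.05, -0.12]), 'force': array([ 0.22, -0.59, -1.44]), 'wrist_torque': array([ 0.08,  0.73, -0.03]), 'width': 11.065725148237473}
[ 0.18  0.59 -0.9   2.25  1.61  0.75 -0.49]
[506.071 182.306  67.101] [507.683 182.313  60.101] [-1.572  1.047 -0.123]
```

View pics/n_s.png

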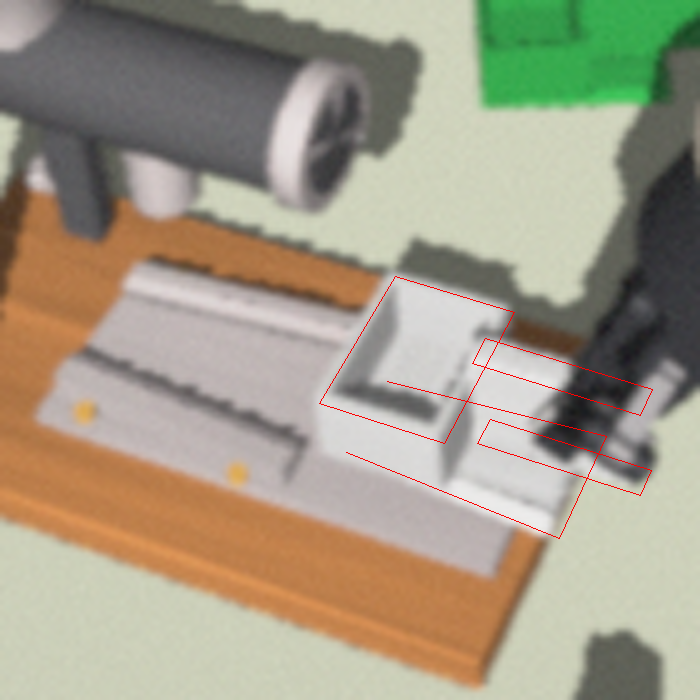

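View pics/n_t.png

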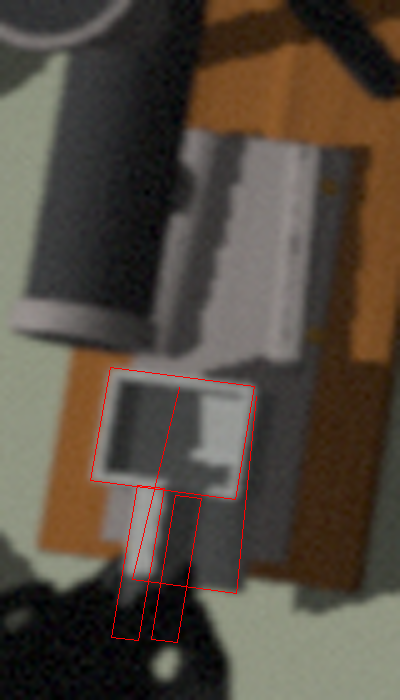

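>>> carry_out(commands=[0,0,0,-0.15,0,0,0,0,0,0,-0.3,0,0,0,0,0,0,-0.4,0,0,0,0,0,0,-0.4,0,0,0,0,0,0,-0.4,0,0,0])

```text
t: 10.95
eef_pos: [507.7, 182.4, 56.1]
ee_rot: [-1.572, 1.047, -0.122]
force: [0.4, -0.5, -1.6]
width: 11.5
```

>>> carry_out(commands=[0,0,0,-0.1,0,0,0,0,0,0,-0.1,0,0,0,0,0,0,-0.1,0,0,0])

```text
t: 11.2
eef_pos: [508.4, 182.8, 55.9]
ee_rot: [-1.571, 1.045, -0.122]
force: [-1.8, -0.9, 12.5]
width: 11.3
```

>>> carry_out(commands=[0,0,0,-0.1,0,0,0,0,0,0,-0.1,0,0,0,0,0,0,-0.1,0,0,0])

```text
t: 11.45
eef_pos: [509.2, 183.2, 55.9]
ee_rot: [-1.571, 1.042, -0.121]
force: [-3.2, -1.9, 14.2]
width: 11.0
```

```bash
python3 - <<'E'
from t5 import *
st=telemetry.get_state(); Z=R.from_euler("z",HYAW).as_matrix()
print(Z.T@(st["eef_pos"]-HOME)-OFF, st["force"])
M=RT(HYAW,30)
for x in (-80,-55): print(x,*go(tgt(x,.7),M,st))
E
```

```text
[-103.313    1.213   -0.116] [-3.214 -1.868 14.201]
-80 [ 2.3   -0.399  0.082] [0.001 0.005 0.001]
-55 [ 4.782 -0.699  0.082] [0.001 0.005 0.001]
```

>>> carry_out(commands=[0,0,-0.1,0.1,0.001,0.005,0.001,0,0.6,-0.2,0.1,0.001,0.005,0.001,0,1.2,-0.27,0.1,0.001,0.005,0.001,0,1.8,-0.34,0.1,0.001,0.005,0.001,0,2.3,-0.4,0.1,0.001,0.005,0.001,0,2.3,-0.4,0.1,0.001,0.005,0.001])

```text
t: 11.95
eef_pos: [533.3, 178.8, 56.8]
ee_rot: [-1.57, 1.047, -0.12]
force: [0.2, -0.0, -2.2]
width: 11.5
```

```bash
python3 - <<'E'
from t5 import *
from fit import over,tray_lines,way_lines
T=snap("top"); W=snap("wrist");st=telemetry.get_state(); Z=R.from_euler("z",HYAW).as_matrix()
f=st["eef_pos"]-loc(np.zeros(3),HYAW,OFF)
print(Z.T@(f-HOME),st["force"],st["wrist_torque"])
for p,b,k,n in ((T,(150,110,230,250),5,"t"),(W,(0,0,640,400),1,"w")):
    over(p,b,k,f"pics/p_{n}.png",[*f[:2],HYAW,f[2]],tray_lines)
M=RT(HYAW,30)
for x in (-55,): print(x,*go(tgt(x,.7),M,st))
E
```

```text
[-79.985  -0.086   0.682] [-0.27   0.411 -1.858] [ 0.091  0.841 -0.041]
-55 [ 2.482 -0.291  0.002] [-0.001 -0.001  0.   ]
```

View pics/p_t.png

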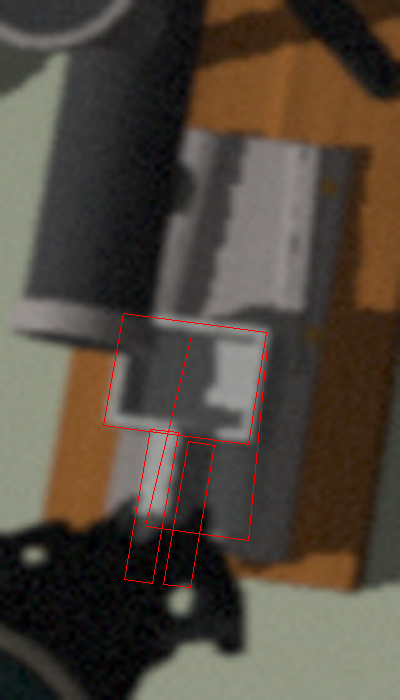

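>>> carry_out(commands=[0,0.6,-0.07,0,0,0,0,0,1.2,-0.14,0,0,0,0,0,1.8,-0.21,0,0,0,0,0,2.5,-0.29,-0.05,0,0,0,0,2.5,-0.29,-0.05,0,0,0])

```text
t: 12.47
eef_pos: [558.7, 175.8, 56.3]
ee_rot: [-1.569, 1.047, -0.12]
force: [0.4, -0.0, -1.2]
width: 11.1
```

```bash
python3 - <<'E'
from t5 import *
from fit import over,tray_lines,way_lines
T=snap("scene");st=telemetry.get_state(); Z=R.from_euler("z",HYAW).as_matrix()
f=st["eef_pos"]-loc(np.zeros(3),HYAW,OFF)
print(Z.T@(f-HOME),st["force"],st["wrist_torque"])
for p,b,k,n in ((T,(200,240,340,380),5,"s"),):
    over(p,b,k,f"pics/r_{n}.png",[*f[:2],HYAW,f[2]],tray_lines)
E
```

```text
[-54.152  -0.121   0.114] [-0.27   0.31  -1.656] [ 0.05   0.768 -0.005]
```

View pics/r_s.png

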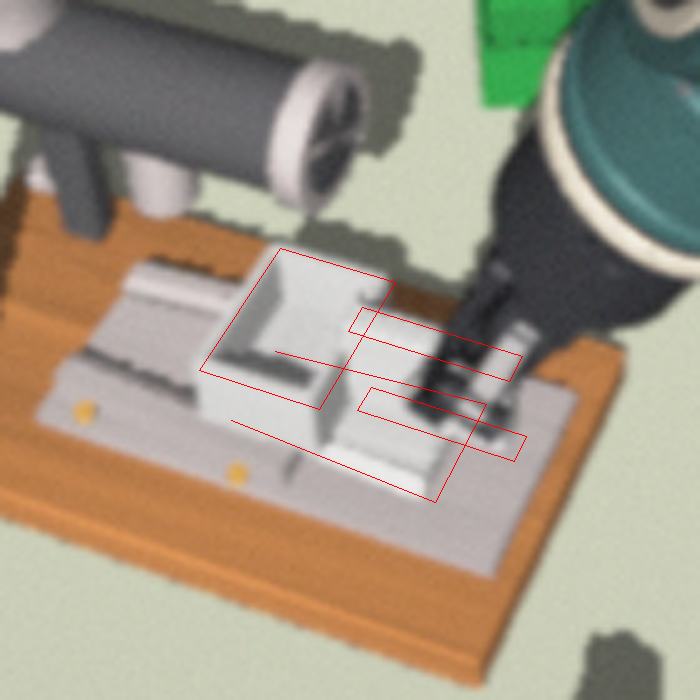

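```bash
python3 log.py >/dev/null; python3 - <<'E'
from t5 import *
st=telemetry.get_state();q=st["qpos"]; M=RT(HYAW,30)
L=lambda x,z:loc(HOME,HYAW,(x,0,z))
for x,z in ((-130,0),(-110,-22),(-35,-22)):
    q=run(q,L(x,z),M,0); print(x,z,*go(L(x,z),M,st),q,np.linalg.norm(FK(q)[0]-L(x,z)))
E
```

```text
-130 0 [-7.69   0.919  0.689] [-0.001 -0.001  0.001] [ 0.167  0.561 -0.924  2.302  1.6    0.763 -0.542] 3.940790697885759e-13
-110 -22 [-5.704  0.68  -1.511] [-0.001 -0.001  0.001] [ 0.154  0.631 -0.879  2.27   1.678  0.771 -0.567] 1.980617961516821e-13
-35 -22 [ 1.742 -0.218 -1.511] [-0.001 -0.001  0.001] [ 0.19   0.685 -0.828  2.128  1.64   0.729 -0.39 ] 1.621843951300168e-13
```

>>> carry_out(commands=[0,0,0,-0.05,0,0,0,0,0,0,-0.08,0,0,0,4.5,0,0,-0.08,0,0,0,4.5,0,0,-0.08,0,0,0,4.5,0,0,-0.08,0,0,0,4.5,0,0,-0.08,0,0,0,4.5,0,0,-0.08,0,0,0])

```text
t: 13.1
eef_pos: [557.8, 176.0, 55.3]
ee_rot: [-1.569, 1.048, -0.12]
force: [-1.3, 0.8, 0.2]
width: 45.1
```

>>> carry_out(commands=[4.5,-2.5,0.3,0.5,0,0,0,4.5,-5,0.6,0.7,0,0,0,4.5,-7.6,0.9,0.7,0,0,0,4.5,-7.6,0.9,0.7,0,0,0,0,-7.6,0.9,0.7,0,0,0,0,-7.6,0.9,0.7,0,0,0,0,-7.6,0.9,0.7,0,0,0,0,-7.6,0.9,0.7,0,0,0,0,-7.6,0.9,0.7,0,0,0])

```text
t: 13.85
eef_pos: [482.1, 184.8, 62.2]
ee_rot: [-1.569, 1.048, -0.12]
force: [0.6, 0.1, -0.3]
width: 0.1
```

```bash
python3 - <<'E'
from t5 import *
from fit import over,tray_lines,way_lines
S=snap("scene");W=snap("wrist");st=telemetry.get_state(); print(st["eef_pos"],st["force"],st["width"])
f=loc(HOME,HYAW,(-54,0,0))
for p,b,k,n in ((S,(200,240,340,380),5,"s"),(W,(0,0,640,400),1,"w")):
    over(p,b,k,f"pics/u_{n}.png",[*f[:2],HYAW,f[2]],tray_lines)
L=lambda x,z:loc(HOME,HYAW,(x,0,z)); M=RT(HYAW,30)
for x,z in ((-115,-22),(-98,-22)): print(x,z,*go(L(x,z),M,st))
E
```

```text
[481.99  184.904  62.225] [-0.374  0.005 -0.289] 0.1643245864586513
-115 -22 [ 1.384 -0.154 -2.123] [-0.001 -0.001  0.002]
-98 -22 [ 3.071 -0.357 -2.123] [-0.001 -0.001  0.002]
```

View pics/u_s.png

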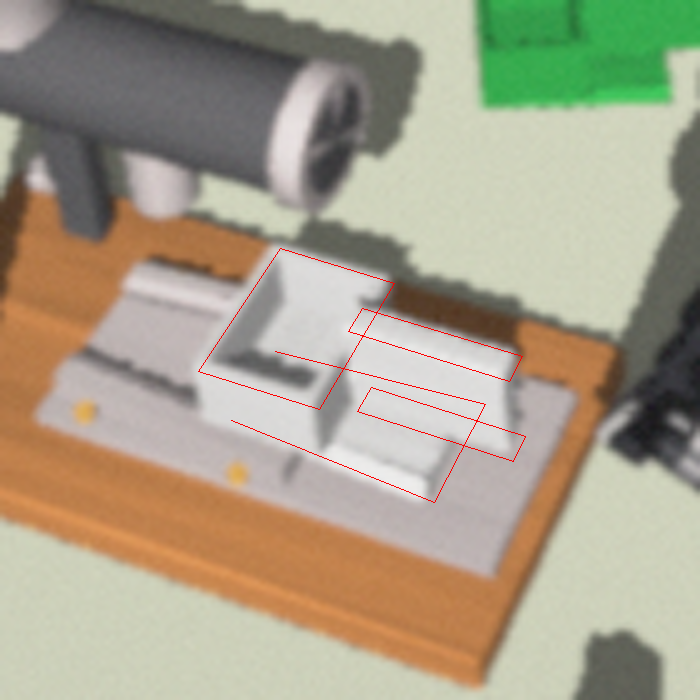

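View pics/u_w.png

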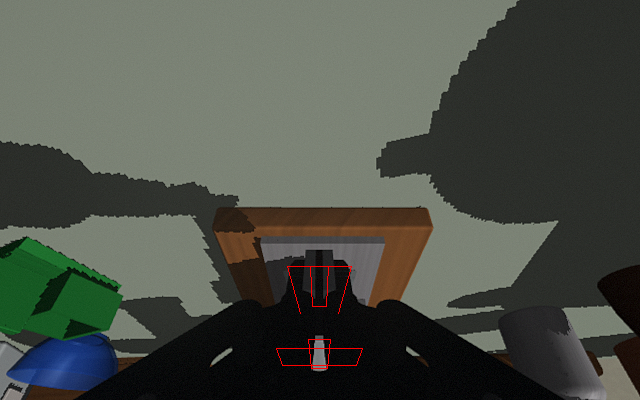

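>>> carry_out(commands=[0,0.7,-0.1,-1,0,0,0,0,1.4,-0.15,-2.1,0,0,0,0,1.4,-0.15,-2.1,0,0,0,0,1.9,-0.2,-2.1,0,0,0,0,2.4,-0.27,-2.1,0,0,0,0,2.9,-0.33,-2.1,0,0,0,0,3.4,-0.4,-2.1,0,0,0,0,3.9,-0.45,-2.1,0,0,0,0,3.9,-0.45,-2.1,0,0,0])

```text
t: 14.7
eef_pos: [522.1, 180.1, 41.6]
ee_rot: [-1.569, 1.047, -0.121]
force: [0.0, -0.2, -0.0]
width: -0.2
```

```bash
cat > look.py <<'E'
from t5 import *
from fit import over,tray_lines
import sys
S=snap("scene");st=telemetry.get_state(); Z=R.from_euler("z",HYAW).as_matrix(); tl=Z.T@(st["eef_pos"]-HOME)
print("tcp local",tl,"F local",Z.T@st["force"],"yaw",st["ee_rot"][2],"t",st["t"])
f=loc(HOME,HYAW,(tl[0]+9.5+32.5,0,0))
over(S,(200,240,340,380),5,f"pics/{sys.argv[1]}.png",[*f[:2],HYAW,f[2]],tray_lines)
E
python3 look.py v1
```

```text
tcp local [-89.172  -0.068 -21.59 ] F local [-0.307  0.356  0.578] yaw -0.12046330477181233 t 14.75
```

View pics/v1.png

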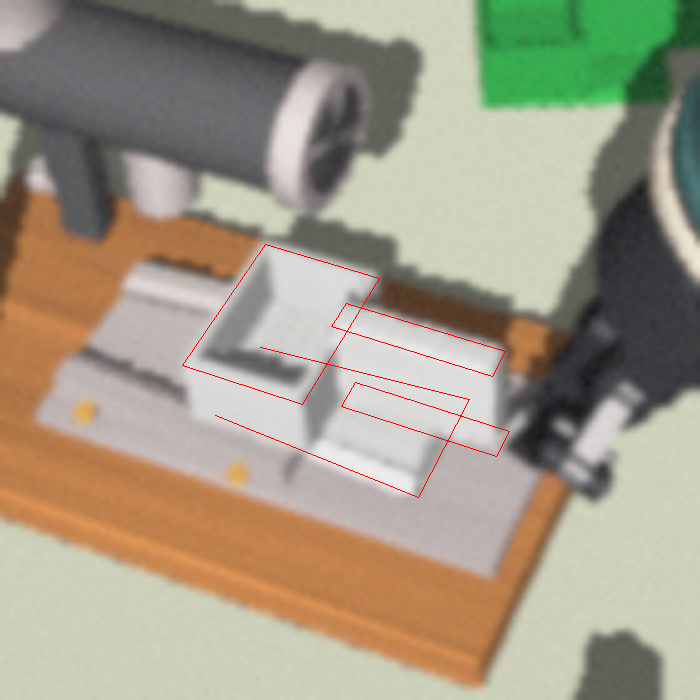

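>>> carry_out(commands=[0,0.4,-0.05,0,0,0,0,0,0.8,-0.1,0,0,0,0,0,1.2,-0.14,0,0,0,0,0,1.6,-0.19,0,0,0,0,0,2,-0.24,0,0,0,0,0,2.4,-0.29,0,0,0,0,0,2.4,-0.29,0,0,0,0])

```text
t: 15.33
eef_pos: [546.3, 177.1, 41.5]
ee_rot: [-1.568, 1.047, -0.121]
force: [0.6, 0.0, 0.5]
width: -0.1
```

```bash
python3 look.py v2
```

```text
tcp local [-64.582  -0.115 -21.554] F local [-0.146  0.395  0.219] yaw -0.12064214214389757 t 15.3833
```

View pics/v2.png

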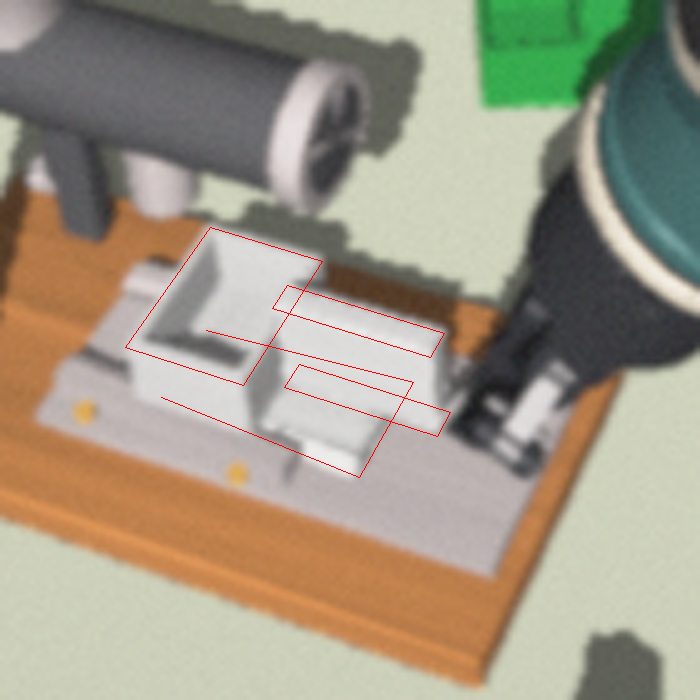

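>>> carry_out(commands=[0,0.2,-0.02,0,0,0,0,0,0.4,-0.05,0,0,0,0,0,0.6,-0.07,0,0,0,0,0,0.8,-0.1,0,0,0,0,0,1,-0.12,0,0,0,0,0,1.2,-0.14,0,0,0,0])

```text
t: 15.88
eef_pos: [558.0, 175.9, 41.4]
ee_rot: [-1.568, 1.048, -0.12]
force: [-1.5, 1.5, -0.6]
width: -0.1
```

>>> carry_out(commands=[0,0.1,-0.01,0,0,0,0,0,0.2,-0.02,0,0,0,0,0,0.3,-0.04,0,0,0,0,0,0.3,-0.04,0,0,0,0])

```text
t: 16.22
eef_pos: [561.1, 175.5, 41.4]
ee_rot: [-1.568, 1.047, -0.12]
force: [0.2, 0.4, -0.2]
width: 0.0
```

>>> carry_out(commands=[0,0.1,-0.01,0,0,0,0,0,0.2,-0.02,0,0,0,0,0,0.2,-0.02,0,0,0,0])

```text
t: 16.47
eef_pos: [563.3, 175.2, 41.5]
ee_rot: [-1.568, 1.047, -0.12]
force: [-0.0, -0.2, -0.4]
width: -0.1
```

>>> carry_out(commands=[0,0.1,-0.01,0,0,0,0,0,0.15,-0.02,0,0,0,0,0,0.15,-0.02,0,0,0,0])

```text
t: 16.72
eef_pos: [565.0, 175.0, 41.5]
ee_rot: [-1.568, 1.047, -0.121]
force: [0.0, -0.1, -0.0]
width: -0.3
```

>>> carry_out(commands=[0,0.1,-0.01,0,0,0,0,0,0.15,-0.02,0,0,0,0,0,0.15,-0.02,0,0,0,0])

```text
t: 16.97
eef_pos: [566.6, 174.7, 41.5]
ee_rot: [-1.568, 1.047, -0.121]
force: [-0.8, 0.3, 0.4]
width: 0.1
```

>>> carry_out(commands=[0,0.1,-0.01,0,0,0,0,0,0.15,-0.02,0,0,0,0,0,0.15,-0.02,0,0,0,0])

```text
t: 17.22
eef_pos: [568.2, 174.5, 41.5]
ee_rot: [-1.568, 1.047, -0.121]
force: [0.3, 1.2, 0.3]
width: 0.2
```

>>> carry_out(commands=[0,0.1,-0.01,0,0,0,0,0,0.1,-0.01,0,0,0,0,0,0.1,-0.01,0,0,0,0])

```text
t: 17.47
eef_pos: [569.3, 174.4, 41.5]
ee_rot: [-1.568, 1.047, -0.121]
force: [-0.6, 1.0, -0.0]
width: 0.2
```

```bash
python3 look.py v3
```

```text
tcp local [-41.025  -0.156 -21.498] F local [-0.881  0.81   0.897] yaw -0.12088718075144878 t 17.5167
```

View pics/v3.png

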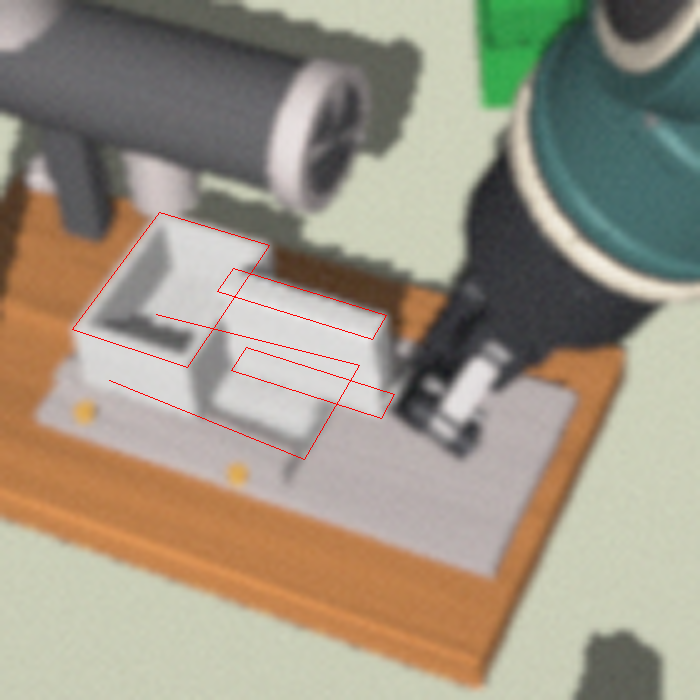

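Tray near nominal home (fin rear at about (390,360) in the crop), with no resistance yet. I'll carry on in 1 mm steps, by feel.

>>> carry_out(commands=[0,0.1,-0.01,0,0,0,0,0,0.12,-0.01,0,0,0,0,0,0.12,-0.01,0,0,0,0])

```text
t: 17.77
eef_pos: [570.2, 174.3, 41.4]
ee_rot: [-1.568, 1.047, -0.121]
force: [-3.7, 0.6, 1.6]
width: 0.2
```

>>> carry_out(commands=[0,0.1,-0.01,0,0,0,0,0,0.12,-0.01,0,0,0,0,0,0.12,-0.01,0,0,0,0])

```text
t: 18.02
eef_pos: [571.1, 174.3, 41.3]
ee_rot: [-1.568, 1.048, -0.121]
force: [-7.3, 0.3, 4.4]
width: 0.2
```

>>> carry_out(commands=[0,0.1,-0.01,0,0,0,0,0,0.12,-0.01,0,0,0,0,0,0.12,-0.01,0,0,0,0])

```text
t: 18.27
eef_pos: [571.8, 174.2, 41.3]
ee_rot: [-1.569, 1.048, -0.121]
force: [-10.1, -1.1, 6.9]
width: 0.2
```

>>> carry_out(commands=[0,0.1,-0.01,0,0,0,0,0,0.12,-0.01,0,0,0,0,0,0.12,-0.01,0,0,0,0])

```text
t: 18.52
eef_pos: [572.4, 174.2, 41.1]
ee_rot: [-1.57, 1.049, -0.121]
force: [-9.7, -1.0, 7.8]
width: -0.1
```

>>> carry_out(commands=[0,0.1,-0.01,0.03,0,0,0,0,0.15,-0.02,0.04,0,0,0,0,0.17,-0.02,0.04,0,0,0,0,0.17,-0.02,0.04,0,0,0])

```text
t: 18.85
eef_pos: [573.0, 174.1, 41.2]
ee_rot: [-1.57, 1.05, -0.121]
force: [-12.3, -0.7, 6.7]
width: -0.4
```

>>> carry_out(commands=[0,0.1,-0.01,0.03,0,0,0,0,0.18,-0.02,0.05,0,0,0,0,0.2,-0.02,0.05,0,0,0,0,0.2,-0.02,0.05,0,0,0])

```text
t: 19.18
eef_pos: [573.8, 174.0, 41.2]
ee_rot: [-1.571, 1.052, -0.121]
force: [-14.6, -0.8, 7.2]
width: -0.1
```

>>> carry_out(commands=[0,0.1,-0.01,0.03,0,0,0,0,0.2,-0.02,0.05,0,0,0,0,0.22,-0.03,0.05,0,0,0,0,0.22,-0.03,0.05,0,0,0,0,0.22,-0.03,0.05,0,0,0,0,0.22,-0.03,0.05,0,0,0])

```text
t: 19.68
eef_pos: [574.5, 173.9, 41.2]
ee_rot: [-1.572, 1.054, -0.121]
force: [-15.4, -0.5, 7.8]
width: 0.0
```

```bash
python3 look.py v4
```

```text
tcp local [-35.722   0.052 -21.814] F local [-15.734  -2.295   8.113] yaw -0.1210260129239974 t 19.7333
```

>>> carry_out(commands=[0,0.12,-0.01,0.03,0,0,0,0,0.22,-0.03,0.06,0,0,0,0,0.26,-0.03,0.07,0,0,0,0,0.26,-0.03,0.07,0,0,0,0,0.26,-0.03,0.07,0,0,0,0,0.26,-0.03,0.07,0,0,0,0,0.26,-0.03,0.07,0,0,0,0,0.26,-0.03,0.07,0,0,0])

```text
t: 20.4
eef_pos: [575.4, 173.8, 41.2]
ee_rot: [-1.573, 1.056, -0.121]
force: [-17.7, -0.9, 8.9]
width: -0.4
```

>>> carry_out(commands=[0,0,0,0,0,0,0,0,-0.3,0.04,0,0,0,0,0,-1.5,0.18,0,0,0,0,0,-3.5,0.42,0.3,0,0,0,0,-6,0.72,2,0,0,0,0,-8,1,5,0,0,0,0,-9,1,8,0,0,0,0,-9,1,8,0,0,0,0,-9,1,8,0,0,0])

```text
t: 21.15
eef_pos: [486.3, 183.7, 123.0]
ee_rot: [-1.573, 1.052, -0.121]
force: [-0.1, 0.1, -0.3]
width: 0.0
```

```bash
python3 - <<'E'
from t5 import *
from fit import over,tray_lines
S=snap("scene");T=snap("top");st=telemetry.get_state(); print(st["eef_pos"],st["force"],st["t"])
f=loc(HOME,HYAW,(7.2,0,0))
over(S,(200,240,340,380),5,"pics/x_s.png",[*f[:2],HYAW,f[2]],tray_lines); over(T,(150,110,230,250),5,"pics/x_t.png",[*f[:2],HYAW,f[2]],tray_lines)
print(nets.recognise(T,"bowl")[:2])
E
```

```text
[485.854 183.248 120.991] [ 0.615 -0.596 -0.258] 21.25
[{'box': [340.0, 125.9, 42.8, 45.0], 'score': 0.83}]
```

View pics/x_s.png

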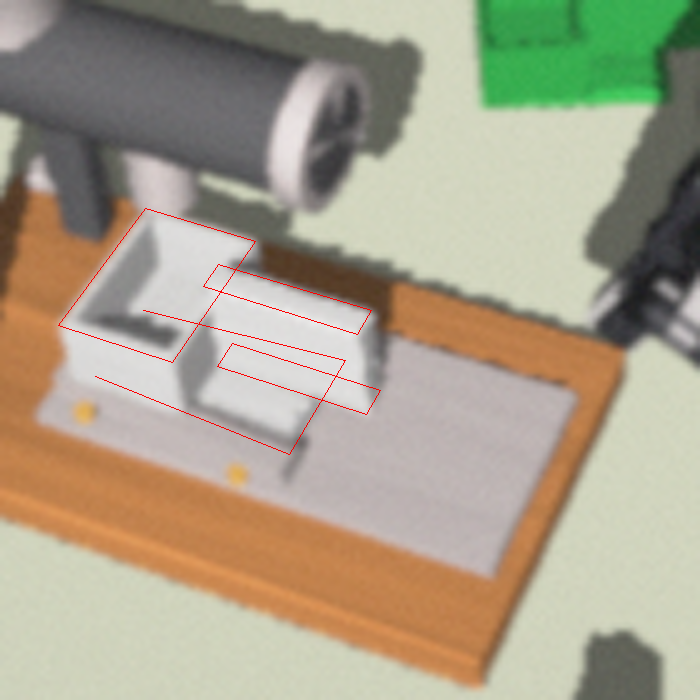

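View pics/x_t.png

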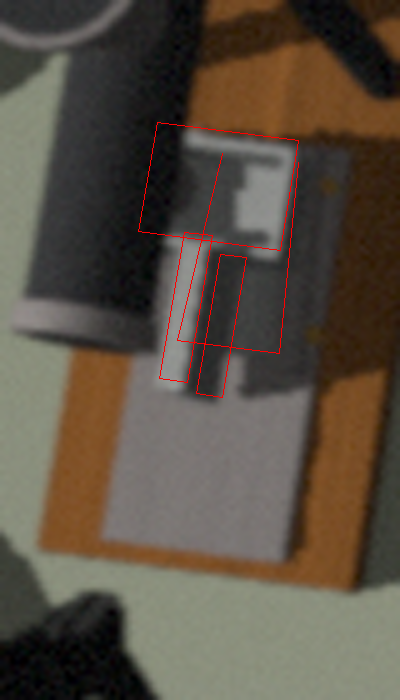

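```bash
python3 - <<'E'
from t5 import *
S=snap("scene"); cv2.imwrite("pics/fin.png",cv2.resize(S["pixels"][240:380,200:340,::-1],None,fx=5,fy=5,interpolation=cv2.INTER_CUBIC))
st=telemetry.get_state(); print(st["eef_pos"],st["force"],abs(st["joint_vel"]).max(),st["t"])
E
```

```text
[485.411 183.503 120.291] [-0.692 -0.172 -0.251] 0.006519355733319101 21.35
```

View pics/fin.png

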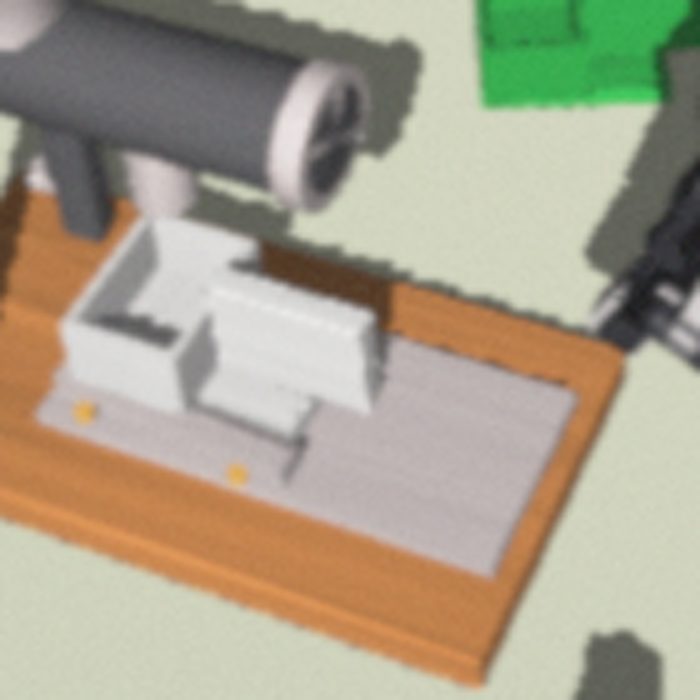

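The last view shows the tray seated level in the way, with its foot rear at the mouth near (305,410). The hand is clear and nothing is moving, so I'll hand in.

```bash
python3 -c "
from workcell import arm
print(arm.hand_in())"
```

```text
the job is handed in; nothing more can be done
None
```

The tray is back on the grinder and appears wedged; I handed the job in at about 21.4 s. I gripped the grey tray's fin at a 30° slant, set it on the apron and slid it in to about 54 mm short of home. Then I let go and pushed low on the fin's rear edge with closed fingers. It ran free to about nominal home; from there the force rose over roughly 5 mm to 17.7 N, held about half a second.

**Last checks:**
- **Pose:** After I backed off, the tray stayed in place, looking level and in line in the camera views.
- **Position:** The fin was about 4 to 7 mm beyond nominal home. The pictures suggest about 4 mm and the tool position about 7 mm; both are inside the allowed range.
- **Hand and bowl:** The hand was clear, with force readings near zero. The bowl's detection box was within about 2 pixels of where it started.
- **Not measured:** The force on each flank was not read. I estimate about 15 N per side from the travel and flank stiffness, and I did not do a pull test.

**First approach:** My first approach ran joint 5 to its range limit at -1.19 rad. I backed off and re-approached with the hand turned half round. I read no value past a limit.

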